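# Clamp a formed bracket with a squeeze-ratchet clamp and hold it

## Robot

A 7-joint arm with a two-finger parallel gripper is mounted at the origin on the work surface. World frame = base frame: x ahead of the robot, y to its left, z up, the work surface at z = 0. Lengths are in mm, angles in rad, forces in N, time in s.
With the tool pointing down it reaches from about 400 to 900 mm from the base axis. Payload 5.5 kg.
Tool frame: the origin (TCP) lies midway between the tips of the shut fingers; the grasp point (between the pads) lies 19 mm behind it; x points along the fingers, z is the direction in which the jaws open and shut, and the axes are right-handed (so a half turn about x gives the same grasp; the last joint's range is limited). The gripper opens to 92 mm and grips with 3 to 60 N. Pads are 19 mm wide; open, the fingers measure 130 mm over their backs; the gripper's body (75 mm by 190 mm) begins 47 mm behind the grasp point.
Start: joints at [-0.971, 0.501, -0.427, 1.55, 0.221, 1.138, -0.21], TCP at [214.767, 613.494, 226.729] pointing down, gripper open.
Joint ranges: [-2.88, 2.88], [-0.31, 2.03], [-1.54, 1.56], [0.2, 2.42], [-1.41, 4.55], [0.19, 2.02], [-2.57, 2.57]. Speed limits (rad/s): [2.57, 2.57, 3.14, 3.14, 3.14, 3.14, 3.14].

## Interface

Orientations are given as a unit quaternion [w, x, y, z].
In Python, from workcell import arm, camera, calibration gives the robot as it stands.
- The arm moves only by the tool jog_arm, never from a script. Its argument "increments" is a list of rows, each a list of 3 entries, a list of its own where there are three numbers: the shift along the world's x, y, z in m, then the turn, a rotation vector about the world's x, y, z in rad, then the gripper command: -1 is shut, 1 is fully open, values between are in proportion. A call has 1 to 10 rows; each row shifts and turns the pose as measured when the row begins; what a row does not reach is not made up. A row lasts 1/12 s, in which the tool goes at most 41.7 mm and 7.16 degrees, less where a joint would pass 70% of its speed; a pose out of reach is approached as far as the arm can. A call is refused whole if a number of a shift passes 0.0417 or a number of a turn 0.125, either way. A call with a gripper value outside its range is refused whole. The fingers move at their own pace and stop on an object; the grip force is fixed at half the most. Time passes only in rows, so rows that do not move let the fingers close. It gives the time, the measured TCP pose, the force and the opening at its end, in the units of the state.
- arm.observe(): the state, without advancing time (a new reading comes with each control period).
- camera(name): name is "scene" or "side" or "wrist"; returns the picture (384x512x3 uint8, red, green, blue); there is no depth.
- calibration(name): a dict with "intrinsics" (3x3 intrinsics, pixels), "R" (3x3) and "t" (3): a world point X has camera coordinates R X + t; the wrist camera has in their place "hand_eye" (4x4, takes a point from camera to tool coordinates, whose origin is the TCP and whose axes are the tool frame's). Camera axes: x right, y down, z forward; pixel columns grow to the right and rows downward; lengths in mm; the calibration is good to about 2 mm. A picture is of the moment at which its call begins: read the wrist's pose just before it. calibration takes no time and is no camera call.
- arm.sign_off(): hands the job in, once; it reports no verdict.
The state is a dict: "time_s": time; "q": joint angles; "qvel": joint speeds; "joint_efforts": joint torques, N m; "eef_pos": TCP position; "ee_rot": TCP orientation; "ft_force": force on the tool from outside, world axes, zero at the start; "wrist_torque": the same for the moment, N m; "opening": finger opening in mm.
Only numpy, scipy, OpenCV 4.12 (cv2) and the standard library are available. Lean on these libraries where they do the work, as an engineer would, in place of code of your own. Each camera call takes 0.05 s, during which the arm holds its last target.

## Task

Lift the formed channel bracket out of the open die and stand it, open side up, on the bed of the ratchet clamp, centred between the jaws with its side walls facing them. Then pump the clamp's two squeeze levers until the orange jaw face has pushed the bracket up against the fixed jaw and is itself pressed in about half-way on its spring, never bottomed out, as that crushes the bracket; finish while holding the levers squeezed like that. Move the jaw only with its levers, and leave the battery pack, wrench and tin where they are.

Things in the scene. Friction and masses are not known exactly. Their poses are not given: they have to be found in the camera images.
- bracket_mid (a point): Centre of the bracket: a formed aluminium U-channel, open upwards, 60 mm long (its x), 44 mm wide across its two upright side walls (its y), 50 mm high, walls and floor 4 mm thick, 75 g. This point is midway in length and width and 25 mm above its underside; z is up.
- die: Fixed lower die of dark and bright steel, foot 130 x 116 mm. Origin at the centre of its underside. The bracket stands loosely (2 mm play each side) in its open cavity with its x and y along the die's x and y; the cavity floor is 12 mm and the rim 30 mm above the table, so the top 32 mm of the bracket stand proud. Two brass pins at opposite corners rise to 34 mm.
- clamp: Fixed ratchet clamp, dark steel base 96 (x) x 256 (y) x 12 mm with a yellow pump head on its -y end. Origin on the table surface, under the clamp's line of push, which runs along its +y; z up. The base's top, 12 mm up, is the bed for the bracket, between the sprung orange jaw face and the fixed jaw. Both jaws and the push rod reach up to only 34 mm above the table. Its levers have no lock: when they are let go the pressure is lost, though the jaw stays about where it is.
- bed_spot (a point): Point on the clamp's bed surface (12 mm above the table) at which to set the bracket: below the bracket's centre when it stands there with 8 mm of play to the fixed jaw. Axes as the clamp's: the bracket's y (across its side walls) must run along the clamp's y; either way round.
- anvil: The fixed jaw, bright steel, 56 (x) x 20 (y) x 20 mm on the bed. Same origin and axes as the clamp; its working face is 115 mm along the clamp's +y, so a bracket pressed against it has its centre at 93 mm.
- jaw_plate: Dark steel plate on the end of the toothed push rod that carries the orange face. Its origin is the clamp's, carried along +y by the jaw joint.
- jaw_face: Orange sprung jaw face, 50 (x) x 8 x 20 mm, in front of the dark plate, with a 7 mm gap (spring seen in it) between them. Origin is the clamp's, carried along by jaw and pad; the working face is 20 mm along +y from this origin.
- jaw (a joint): Advance of the toothed push rod in m, from 0 to 0.066, growing towards the fixed jaw. Starts between 0 and 0.024, so the opening between orange face and fixed jaw is 95 mm less this value. A full squeeze of the levers moves it 16 mm, and after a full release it stays; teeth every 7 mm, so a full pump gains 14 mm or a little more (the first may gain less, up to 7 mm less).
- pad (a joint): How far the orange face is pressed back towards its dark plate, in m: 0 free, 0.007 bottomed out (bracket crushed), about 0.0035 wanted. Spring of 7 N per mm.
- lever_l (a joint): Squeeze of the twin levers in rad: 0 released (spread), 0.24 fully squeezed. The two are geared together and move equally; a spring opens them, 1.5 to 3 N at each grip. With the bracket against the fixed jaw, the jaw's push is about twice the squeezing force on each grip less 8 N, as long as the levers are not at their stop (at the stop the orange face may be pressed in too little, so pump again, or too much; some 15 to 20 N on each grip suits).
- levers_mid (a point): Fixed point midway between the two black lever grips, 118 mm above the table, at the height of the grips' centres. The levers stand up from the head in a V and are squeezed together along the clamp's x.
- grip_l: Black round bar grip on top of the lever on the clamp's -x side: 14 mm thick, 40 mm long along the clamp's y. Origin at the lever's pivot, 63 mm below the grip. Over both grips it measures 59 mm released and 28 mm squeezed.
- grip_r: The like grip on the +x side.
- pack: Bystander: blue battery pack, 120 x 80 x 40 mm, loose. Origin at the centre of its underside.
- wrench: Bystander: steel wrench lying flat, loose, along its x.
- tin: Bystander: open steel tin, 72 mm across, 60 mm high, loose. Origin at the centre of its underside.
Mind the look-alikes: they are no part of the job. Leave any purple or red look-alike of the part that bears bracket_mid alone.

How it is judged (in metres and radians):
On the way, in this order (a step that is already met when the one before it is completed fails the run):
1. the bracket is lifted clear out of the die (height (world z) of bracket_mid above 0.075 m and distance between bracket_mid and the grasp point below 0.08 m), for 0.1 s.
2. the bracket stands upright on the clamp's bed, centred between the jaws and let go, before the jaw presses it (angle between bracket_mid's own z axis and vertical below 0.12 rad and angle between the y axis of bracket_mid and the y axis of clamp, either way round below 0.15 rad and z of bracket_mid in the frame of clamp between 0.033 and 0.041 m and x of bracket_mid in the frame of clamp between -0.02 and 0.02 m and y of bracket_mid in the frame of clamp above 0.05 m and distance between bracket_mid and the grasp point above 0.06 m and value of joint pad below 0.001 m), for 0.2 s.
At the end, for the whole second after the job is handed in: Bracket upright on the bed (tilt <0.12 rad, square within 0.15 rad, centre within 20 mm of the line of push), against the fixed jaw (centre at 93 +/- 5 mm along clamp y, over 5 N on it), orange face pressed in 2.5 to 6 mm, fingers still squeezing a lever grip with over 2 N, not at the bracket (angle between bracket_mid's own z axis and vertical below 0.12 rad and angle between the y axis of bracket_mid and the y axis of clamp, either way round below 0.15 rad and z of bracket_mid in the frame of clamp between 0.033 and 0.041 m and x of bracket_mid in the frame of clamp between -0.02 and 0.02 m and y of bracket_mid in the frame of clamp between 0.088 and 0.098 m and value of joint pad between 0.0025 and 0.006 m and contact force between anvil and anything else above 5 N and (contact force between the fingers and grip_l above 2 N or contact force between the fingers and grip_r above 2 N) and value of joint lever_l above 0.02 rad and distance between bracket_mid and the grasp point above 0.06 m); the arm keeps its last pose, push and grip.
It fails at once if the orange face bottoms out (pressed in more than 6.5 of 7 mm): bracket crushed (value of joint pad above 0.0065 m).
It fails at once if the fingers push the jaw itself (over 5 N on its plate or orange face) (contact force between the fingers and jaw_face above 5 N or contact force between the fingers and jaw_plate above 5 N).
It fails at once if battery pack, wrench or tin moved more than 25 mm (distance of any of pack, wrench, tin from where it was at the start of the episode above 0.025 m).
It also fails if it takes over 67 s, if anything falls off the work surface, if the arm or the gripper's body presses on something with over 40 N, if the wrist force passes 120 N, or if a joint passes its speed limit or range.

## Working session

There is one attempt and no reset: what is moved stays moved. The work goes in short steps, Python scripts to look and compute and a tool call to move; the robot and the scene stay as the last step left them, time stands still between calls to the robot, and variables do not carry over. Pictures are saved under pics/ and viewed, and the job is handed in when it is done.

Besides the shell and the picture viewer there is one more tool, called after "Emit:" by a JSON object that holds its "api" and its "payload", one argument or row to a line. jog_arm: Moves the arm, as the interface text tells. Its arguments: {"type":"object","properties":{"increments":{"type":"array"}},"required":["increments"]}

```bash
mkdir -p pics
python3 - <<'E'
from workcell import arm,camera,calibration
import cv2
s=arm.observe(); print(s)
for n in ["scene","side","wrist"]:
    im=camera(n); cv2.imwrite(f"pics/{n}0.png",im[:,:,::-1]); print(n,calibration(n))
E
```

```text
{'time_s': 0.0, 'q': array([-0.97083361,  0.50185316, -0.42681572,  1.55146761,  0.22082262,
        1.13829203, -0.21029641]), 'qvel': array([ 2.43411015e-04, -4.34016475e-04,  2.43166663e-04,  6.01853117e-04,
       -2.59551413e-06, -4.36778444e-04, -5.09495172e-04]), 'joint_efforts': array([-1.79268129e-03, -5.66577995e+01, -5.81740648e+00, -2.79120004e+01,
       -6.87857880e-02,  3.06449051e-02,  2.12822592e-04]), 'eef_pos': array([214.58023284, 612.8083098 , 225.66986608]), 'ee_rot': array([ 0.57612729, -0.4095448 ,  0.57727827,  0.40877892]), 'ft_force': array([-0.39002639,  0.35861434, -0.16381471]), 'wrist_torque': array([-0.01294087, -0.00842935, -0.04154214]), 'opening': 91.85339114386323}
scene {'intrinsics': array([[369.38650918,   0.        , 252.06782566],
       [  0.        , 369.38650918, 189.27600445],
       [  0.        ,   0.        ,   1.        ]]), 'R': array([[ 6.21456696e-01,  7.83448514e-01, -2.09086329e-05],
       [ 6.64164719e-01, -5.26851087e-01, -5.30389629e-01],
       [-4.15543983e-01,  3.29600300e-01, -8.47753998e-01]]), 't': array([-302.60516892, 
[... 246 characters left out ...]
-0.01048105],
       [-0.07208706,  0.73750356, -0.67148489],
       [ 0.07939328, -0.66685719, -0.74094412]]), 't': array([ 569.58221536,  168.36426368, 1078.4581874 ])}
wrist {'intrinsics': array([[287.09333168,   0.        , 255.34762501],
       [  0.        , 287.09333168, 193.17889419],
       [  0.        ,   0.        ,   1.        ]]), 'hand_eye': array([[ 2.07143080e-03, -3.03579481e-01,  9.52803866e-01,
        -1.58596192e+02],
       [ 4.85034377e-04, -9.52805494e-01, -3.03581054e-01,
         8.15953331e+01],
       [ 9.99997737e-01,  1.09098978e-03, -1.82642416e-03,
        -1.65738559e-01],
       [ 0.00000000e+00,  0.00000000e+00,  0.00000000e+00,
         1.00000000e+00]])}
```

View pics/scene0.png

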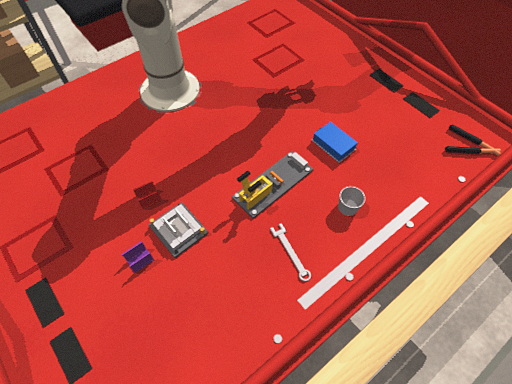

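View pics/side0.png

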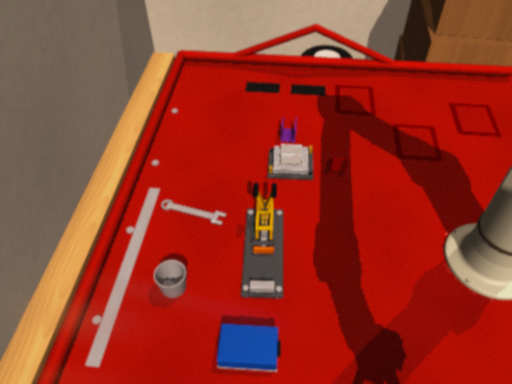

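View pics/wrist0.png

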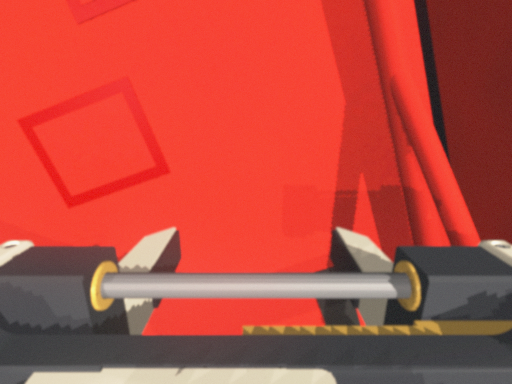

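Candidates for the bracket, by scene pixel: the bright aluminium U in the die (178,226), a purple look-alike (137,257), and possibly a dark red one (147,192). By the description I choose the one in the die and check it in a close crop.

Run:
```python
import cv2
im=cv2.imread("pics/scene0.png")
cv2.imwrite("pics/c1.png",cv2.resize(im[175:275,110:220],None,fx=6,fy=6,interpolation=cv2.INTER_CUBIC)[:600,:660])
cv2.imwrite("pics/c2.png",cv2.resize(im[145:225,225:325],None,fx=7,fy=7,interpolation=cv2.INTER_CUBIC))
im=cv2.imread("pics/side0.png")
cv2.imwrite("pics/c3.png",cv2.resize(im[110:310,215:345],None,fx=4.0,fy=3,interpolation=cv2.INTER_CUBIC))
cv2.imwrite("pics/c4.png",cv2.resize(im[175:305,230:300],None,fx=4.5,fy=4.5,interpolation=cv2.INTER_CUBIC))
cv2.imwrite("pics/c3.png",cv2.resize(im[110:190,255:355],None,fx=7,fy=7,interpolation=cv2.INTER_CUBIC))
```

```text
(no output)
```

View pics/c1.png

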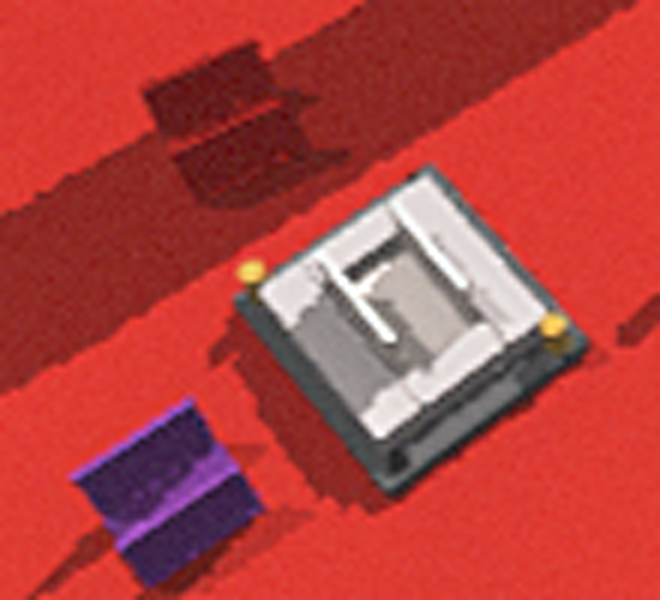

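View pics/c2.png

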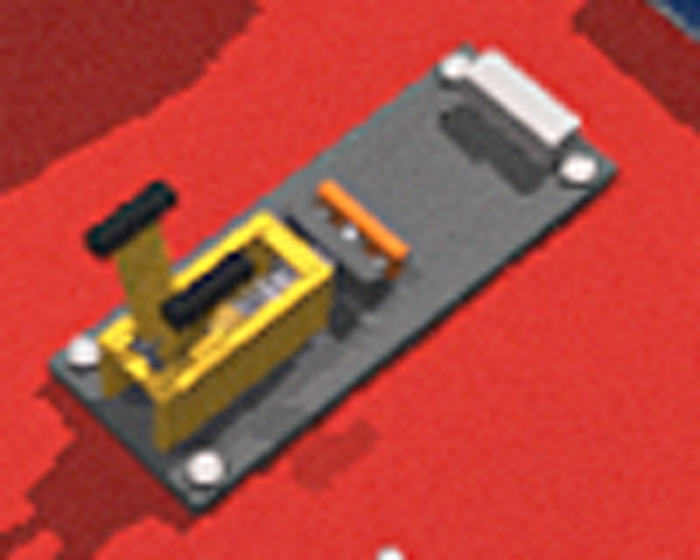

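View pics/c3.png

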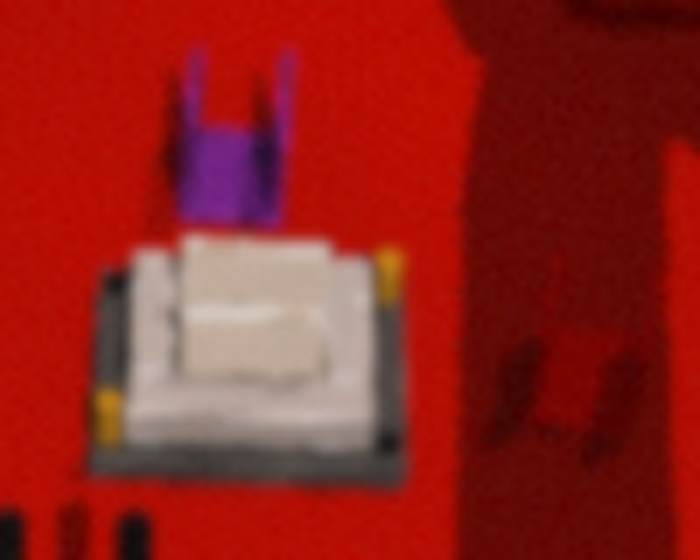

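View pics/c4.png

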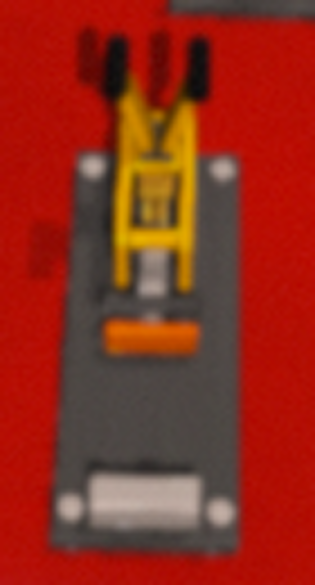

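```bash
cat > h.py <<'E'
import numpy as np, cv2
from scipy.spatial.transform import Rotation as Ro
from workcell import arm,camera,calibration
def cam(n,s=None):
    c=calibration(n); K=np.array(c['intrinsics'])
    if n!='wrist': return K,np.array(c['R']),np.array(c['t'])
    T=np.eye(4); q=s['ee_rot']; T[:3,:3]=Ro.from_quat([q[1],q[2],q[3],q[0]]).as_matrix(); T[:3,3]=s['eef_pos']
    M=np.linalg.inv(T@np.array(c['hand_eye'])); return K,M[:3,:3],M[:3,3]
def unp(C,px,z):
    K,R,t=C; d=R.T@np.linalg.inv(K)@np.array([px[0],px[1],1.]); o=-R.T@t
    return o+d*(z-o[2])/d[2]
def prj(C,X):
    K,R,t=C; p=K@(R@np.array(X)+t); return p[:2]/p[2]
def cr(org,f,u): return (org[0]+(u[0]+.5)/f-.5, org[1]+(u[1]+.5)/f-.5)
E
python3 - <<'E'
from h import *
np.set_printoptions(precision=1,suppress=True)
S=cam('scene');D=cam('side')
def sh(n,C,o,f,us,z): 
    P=[unp(C,cr(o,f,u),z) for u in us]; print(n,*[p[:2] for p in P],'mean',np.mean(P,0)[:2]); 
a=((110,175),6);b=((225,145),7);c=((255,110),7);d=((230,175),4.5)
sh('br wall1 sc',S,*a,[(325,262),(392,340)],62)
sh('br wall2 sc',S,*a,[(395,205),(465,287)],62)
sh('pins sc',S,*a,[(250,268),(555,322)],34)
sh('pins sd',D,*c,[(388,255),(108,398)],34)
sh('br near sd',D,*c,[(183,313),(325,318)],62)
sh('br far sd',D,*c,[(183,238),(330,240)],62)
sh('bed sc',S,*b,[(50,362),(200,505),(620,168),(465,48)],12)
sh('bed sd',D,*d,[(80,152),(240,152),(52,545),(238,550)],12)
sh('anvil sc',S,*b,[(468,62),(495,50),(580,122),(562,143)],32)
sh('anvil sd',D,*d,[(90,477),(200,477)],32)
sh('gl sc',S,*b,[(88,243),(175,190)],118)
sh('gr sc',S,*b,[(165,318),(250,262)],118)
sh('gr sd',D,*d,[(117,67),(199,67)],118)
sh('orange top sc',S,*b,[(322,185),(405,245)],34)
sh('orange sd',D,*d,[(105,352),(200,352)],14)
s=arm.observe(); q=s['ee_rot']; print(Ro.from_quat([q[1],q[2],q[3],q[0]]).as_matrix())
E
```

```text
br wall1 sc [ 480.1 -301.3] [ 532.2 -298.3] mean [ 506.1 -299.8]
br wall2 sc [ 474.6 -260.6] [ 530.2 -258.5] mean [ 502.4 -259.6]
pins sc [ 444.9 -327.2] [ 556.5 -231.4] mean [ 500.7 -279.3]
pins sd [ 446.2 -328.8] [ 556.3 -232.3] mean [ 501.3 -280.5]
br near sd [ 528.5 -255.2] [ 471.8 -257.7] mean [ 500.2 -256.5]
br far sd [ 531.6 -300. ] [ 471.5 -304.5] mean [ 501.6 -302.2]
bed sc [513.7 -98.6] [607.  -91.3] [590.8 161.1] [497.3 151.8] mean [552.2  30.8]
bed sd [604.3 -91.2] [ 510.3 -100.4] [587.7 165.9] [494.3 159.3] mean [549.2  33.4]
anvil sc [514.6 135.8] [517.1 149.9] [570.3 152.5] [573.8 138.5] mean [544.  144.2]
anvil sd [571.4 137. ] [516.1 131.4] mean [543.7 134.2]
gl sc [533.6 -88.9] [535.  -46.9] mean [534.3 -67.9]
gr sc [579.3 -86.6] [579.6 -45.1] mean [579.5 -65.9]
gr sd [578.4 -65.2] [534.3 -69.5] mean [556.3 -67.3]
orange top sc [526.5  40.4] [572.5  48.2] mean [549.5  44.3]
orange sd [573.8  49. ] [522.6  43.9] mean [548.2  46.5]
[[-0.  -0.9  0.3]
 [-0.   0.3  0.9]
 [-1.   0.  -0. ]]
```

```bash
cat >> h.py <<'E'
def st(tx=None,ty=None,tz=None,yaw=None):
    s=arm.observe(); q=s['ee_rot']; R=Ro.from_quat([q[1],q[2],q[3],q[0]]).as_matrix()
    y=np.arctan2(R[1,2],R[0,2]); print('t',round(s['time_s'],2),'pos',s['eef_pos'].round(1),'yawz',round(y,4),'x',R[:,0].round(4),'F',s['ft_force'].round(1),'op',round(s['opening'],2),'q',s['q'].round(2))
    if tx is not None:
        print('need',(np.array([tx,ty,tz])-s['eef_pos']).round(2),'dyaw',round(yaw-y,4),'tiltfix', np.cross(R[:,0],[0,0,-1]).round(4))
    return s
E
python3 - <<'E'
from h import *
st(490,-280,150,np.pi/2+.045)
E
```

```text
t 0.15 pos [214.7 613.  225.9] yawz 1.2341 x [-5.0e-04 -1.4e-03 -1.0e+00] F [-0.8 -0.6  0.2] op 91.67 q [-0.97  0.5  -0.43  1.55  0.22  1.14 -0.21]
need [ 275.34 -892.96  -75.93] dyaw 0.3817 tiltfix [ 0.0014 -0.0005  0.    ]
```

Emit:
{"api": "jog_arm", "payload": {
  "increments": [
    [[0.024,-0.034,0],[0,0,0.06],1],
    [[0.024,-0.034,0],[0,0,0.06],1],
    [[0.024,-0.034,0],[0,0,0.06],1],
    [[0.024,-0.034,0],[0,0,0.06],1],
    [[0.024,-0.034,0],[0,0,0.06],1],
    [[0.024,-0.034,0],[0,0,0.06],1],
    [[0.024,-0.034,0],[0,0,0.02],1],
    [[0.024,-0.034,0],[0,0,0],1],
    [[0.02,-0.034,0],[0,0,0],1],
    [[0.02,-0.034,0],[0,0,0],1]
  ]
}}

```text
time_s: 0.98
eef_pos: [436.0, 271.1, 222.9]
ee_rot: [0.475, -0.518, 0.481, 0.523]
ft_force: [0.0, 0.5, -0.2]
opening: 91.7
```

Run:
```python
from h import *
st(490,-280,150,np.pi/2+.045)
```

```text
t 0.98 pos [436.  271.1 222.9] yawz 1.6562 x [-0.0103 -0.001  -0.9999] F [ 0.   0.5 -0.2] op 91.72 q [-0.26  0.26 -0.4   1.89  0.11  1.03  0.95]
need [  54.01 -551.07  -72.94] dyaw -0.0404 tiltfix [ 0.001  -0.0103  0.    ]
```

Emit:
{"api": "jog_arm", "payload": {
  "increments": [
    [[0.008,-0.036,0.002],[0,-0.005,-0.01],1],
    [[0.008,-0.036,0.002],[0,-0.005,-0.01],1],
    [[0.008,-0.036,0.002],[0,0,-0.01],1],
    [[0.008,-0.036,0.002],[0,0,-0.01],1],
    [[0.008,-0.036,0.002],[0,0,0],1],
    [[0.008,-0.03,0.002],[0,0,0],1],
    [[0,0,0],[0,0,0],1]
  ]
}}

```text
time_s: 1.57
eef_pos: [487.9, 39.5, 234.7]
ee_rot: [-0.492, 0.509, -0.494, -0.506]
ft_force: [0.9, -0.4, 0.4]
opening: 92.3
```

Run:
```python
from h import *
s=st(490,-280,150,np.pi/2+.045); np.save('w1.npy',s,allow_pickle=True)
cv2.imwrite('pics/w1.png',camera('wrist')[:,:,::-1])
```

```text
t 1.57 pos [487.9  39.5 234.7] yawz 1.5996 x [ 0.0011 -0.0046 -1.    ] F [ 0.9 -0.4  0.4] op 92.26 q [ 0.07  0.18 -0.24  1.94  0.06  1.02  1.41]
need [   2.13 -319.53  -84.73] dyaw 0.0162 tiltfix [0.0046 0.0011 0.    ]
```

View pics/w1.png

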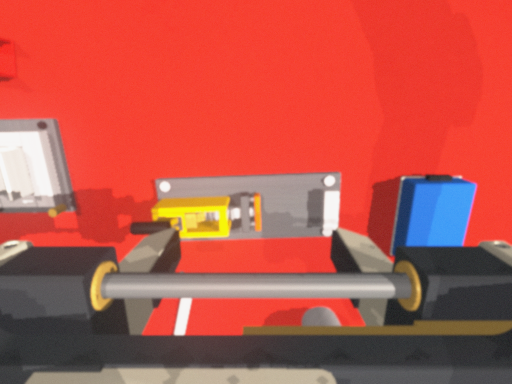

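Run:
```python
import cv2
im=cv2.imread("pics/w1.png")
cv2.imwrite("pics/w1c.png",cv2.resize(im[165:250,150:350],None,fx=4,fy=4,interpolation=cv2.INTER_CUBIC))
```

```text
(no output)
```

View pics/w1c.png

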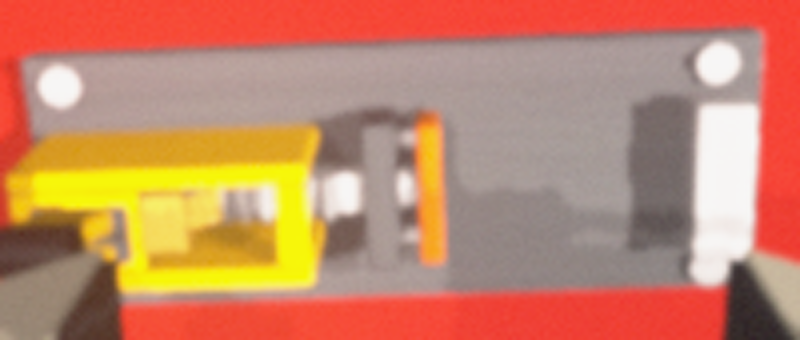

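Run:
```python
from h import *
np.set_printoptions(precision=1,suppress=True)
s=np.load('w1.npy',allow_pickle=True).item(); C=cam('wrist',s)
for n,u,z in [('anvA',(697,103),32),('anvB',(695,250),32),('orA',(440,112),34),('orB',(446,265),34),('bedTL',(25,60),12),('bedTR',(762,30),12)]:
    print(n,unp(C,cr((150,165),4,u),z))
```

```text
anvA [514.5 128.3  32. ]
anvB [567.1 133.   32. ]
orA [519.7  44.   34. ]
orB [574.5  47.9  34. ]
bedTL [512.3 -98.9  12. ]
bedTR [494.  152.8  12. ]
```

Emit:
{"api": "jog_arm", "payload": {
  "increments": [
    [[0.001,-0.036,0],[0.002,0,0.008],1],
    [[0.001,-0.038,0],[0.002,0,0.008],1],
    [[0.001,-0.038,-0.002],[0,0,0],1],
    [[0.001,-0.038,-0.01],[0,0,0],1],
    [[0,-0.038,-0.01],[0,0,0],1],
    [[0,-0.038,-0.015],[0,0,0],1],
    [[0,-0.036,-0.015],[0,0,0],1],
    [[0,-0.025,-0.015],[0,0,0],1],
    [[0,0,0],[0,0,0],1]
  ]
}}

```text
time_s: 2.37
eef_pos: [492.2, -242.5, 165.9]
ee_rot: [-0.486, 0.517, -0.479, -0.517]
ft_force: [-1.4, -0.2, -0.7]
opening: 91.6
```

Run:
```python
from h import *
s=st(501,-280,120,np.pi/2+.045); np.save('w2.npy',s,allow_pickle=True)
im=camera('wrist')[:,:,::-1]
cv2.imwrite('pics/w2.png',cv2.resize(im[80:272,106:406],None,fx=2.5,fy=2.5,interpolation=cv2.INTER_CUBIC))
```

```text
t 2.37 pos [ 492.2 -242.5  165.9] yawz 1.6395 x [ 0.0062  0.0063 -1.    ] F [-1.4 -0.2 -0.7] op 91.65 q [ 0.46  0.36 -0.05  1.88  0.01  0.9   2.04]
need [  8.83 -37.47 -45.87] dyaw -0.0237 tiltfix [-0.0063  0.0062  0.    ]
```

View pics/w2.png

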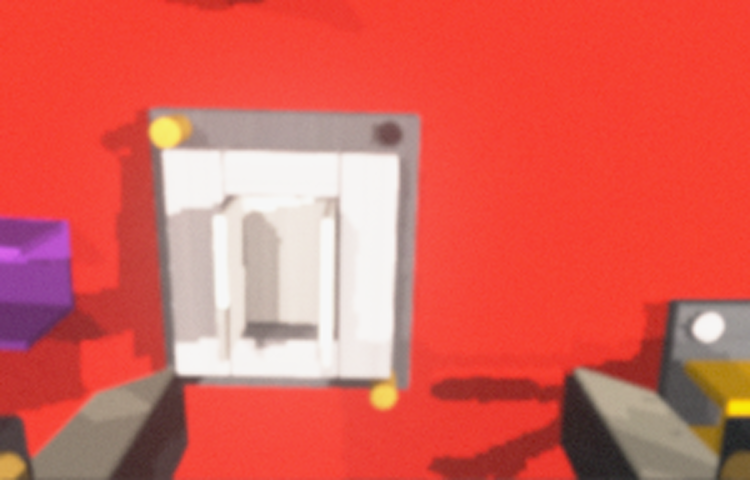

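Run:
```python
from h import *
np.set_printoptions(precision=1,suppress=True)
s=np.load('w2.npy',allow_pickle=True).item(); C=cam('wrist',s)
for n,u,z in [('wL',(222,260),62),('wR',(327,260),62),('pA',(167,132),34),('pB',(384,397),34),('footTL',(150,108),12),('TR',(420,115),12)]:
    print(n,unp(C,cr((106,80),2.5,u),z))
```

```text
wL [ 489. -301.   62.]
wR [ 486.3 -261.2   62. ]
pA [ 446.  -328.4   34. ]
pB [ 556.5 -233.9   34. ]
footTL [ 439.2 -341.3   12. ]
TR [ 434.3 -227.2   12. ]
```

Emit:
{"api": "jog_arm", "payload": {
  "increments": [
    [[0.008,-0.025,-0.008],[-0.006,0.006,-0.02],1],
    [[0.001,-0.013,-0.025],[0,0,0],1],
    [[0,0,-0.03],[0,0,0],1],
    [[0,0,-0.02],[0,0,0],1],
    [[0,0,0],[0,0,0],1]
  ]
}}

```text
time_s: 2.83
eef_pos: [509.5, -268.1, 84.3]
ee_rot: [-0.488, 0.516, -0.481, -0.514]
ft_force: [-0.3, -0.1, -1.2]
opening: 91.8
```

Run:
```python
from h import *
s=st(501,-281,38,np.pi/2+.044)
```

```text
t 2.83 pos [ 509.5 -268.1   84.3] yawz 1.6311 x [ 0.0088  0.0059 -0.9999] F [-0.3 -0.1 -1.2] op 91.82 q [ 0.48  0.51 -0.04  1.86  0.02  0.76  2.06]
need [ -8.48 -12.86 -46.32] dyaw -0.0163 tiltfix [-0.0059  0.0088  0.    ]
```

Emit:
{"api": "jog_arm", "payload": {
  "increments": [
    [[-0.008,-0.012,-0.006],[-0.006,0.009,-0.016],1],
    [[-0.001,-0.002,-0.015],[0,0,0],1],
    [[0,0,0],[0,0,0],1]
  ]
}}

```text
time_s: 3.08
eef_pos: [502.9, -277.5, 64.8]
ee_rot: [0.488, -0.512, 0.487, 0.513]
ft_force: [-0.6, -0.2, 0.5]
opening: 91.7
```

Run:
```python
from h import *
s=st(501,-281,38,np.pi/2+.044)
```

```text
t 3.08 pos [ 502.9 -277.5   64.8] yawz 1.621 x [ 7.0e-04  1.7e-03 -1.0e+00] F [-0.6 -0.2  0.5] op 91.74 q [ 0.49  0.54 -0.04  1.87  0.02  0.73  2.06]
need [ -1.86  -3.5  -26.76] dyaw -0.0062 tiltfix [-0.0017  0.0007  0.    ]
```

Emit:
{"api": "jog_arm", "payload": {
  "increments": [
    [[-0.002,-0.004,-0.01],[-0.001,0,-0.006],1],
    [[-0.001,-0.001,-0.013],[0,0,0],1],
    [[0,0,-0.004],[0,0,0],1],
    [[0,0,0],[0,0,0],1]
  ]
}}

```text
time_s: 3.42
eef_pos: [502.4, -283.3, 40.0]
ee_rot: [-0.49, 0.513, -0.488, -0.509]
ft_force: [-0.7, -0.4, -0.9]
opening: 91.7
```

Run:
```python
from h import *
s=st(501,-281,38,np.pi/2+.044)
cv2.imwrite('pics/w3.png',camera('wrist')[:,:,::-1])
```

```text
t 3.42 pos [ 502.4 -283.3   40. ] yawz 1.6151 x [ 0.0061 -0.0022 -1.    ] F [-0.7 -0.4 -0.9] op 91.73 q [ 0.49  0.58 -0.03  1.88  0.03  0.68  2.06]
need [-1.41  2.28 -2.  ] dyaw -0.0003 tiltfix [0.0022 0.0061 0.    ]
```

View pics/w3.png

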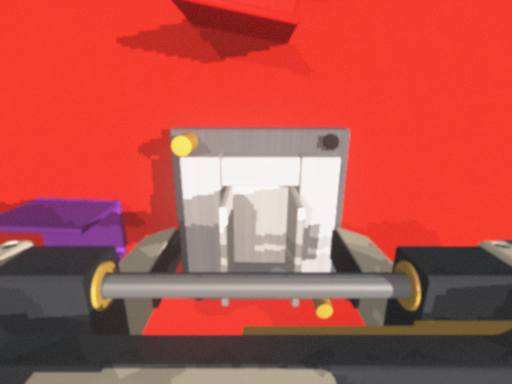

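Emit:
{"api": "jog_arm", "payload": {
  "increments": [
    [[-0.001,0.002,-0.002],[0.002,0.006,0],1],
    [[0,0,0],[0,0,0],-1],
    [[0,0,0],[0,0,0],-1],
    [[0,0,0],[0,0,0],-1],
    [[0,0,0],[0,0,0],-1],
    [[0,0,0],[0,0,0],-1]
  ]
}}

```text
time_s: 3.97
eef_pos: [502.6, -281.2, 39.6]
ee_rot: [-0.489, 0.512, -0.489, -0.51]
ft_force: [0.5, 0.3, -0.6]
opening: 63.3
```

Run:
```python
from h import *
s=st(501,-281,38,np.pi/2+.044)
```

```text
t 3.97 pos [ 502.6 -281.2   39.6] yawz 1.6154 x [ 1.6e-03 -8.0e-04 -1.0e+00] F [ 0.5  0.3 -0.6] op 63.26 q [ 0.49  0.58 -0.03  1.88  0.03  0.68  2.06]
need [-1.6   0.22 -1.62] dyaw -0.0006 tiltfix [0.0008 0.0016 0.    ]
```

Fingers close at about 70 mm/s; wait for contact.

Emit:
{"api": "jog_arm", "payload": {
  "increments": [
    [[-0.001,0,-0.002],[0,0,0],-1],
    [[0,0,0],[0,0,0],-1],
    [[0,0,0],[0,0,0],-1],
    [[0,0,0],[0,0,0],-1],
    [[0,0,0],[0,0,0],-1],
    [[0,0,0],[0,0,0],-1]
  ]
}}

```text
time_s: 4.47
eef_pos: [501.8, -281.3, 37.9]
ee_rot: [-0.489, 0.512, -0.488, -0.51]
ft_force: [0.1, 0.4, -0.6]
opening: 44.1
```

Run:
```python
from h import *
s=st(501,-281,38,np.pi/2+.044)
```

```text
t 4.47 pos [ 501.8 -281.3   37.9] yawz 1.6154 x [ 0.0025 -0.001  -1.    ] F [ 0.1  0.4 -0.6] op 44.09 q [ 0.49  0.58 -0.03  1.88  0.03  0.68  2.06]
need [-0.84  0.28  0.13] dyaw -0.0006 tiltfix [0.001  0.0025 0.    ]
```

Emit:
{"api": "jog_arm", "payload": {
  "increments": [
    [[0,0,0.015],[0,0,0],-1],
    [[0,0,0.03],[0,0,0],-1],
    [[0,0,0.035],[0,0,0],-1],
    [[0,0,0.035],[0,0,0],-1],
    [[0,0,0.03],[0,0,0],-1],
    [[0,0.01,0.015],[0,0,0],-1],
    [[0.002,0.02,0],[0,0,0],-1]
  ]
}}

```text
time_s: 5.05
eef_pos: [498.7, -253.3, 201.2]
ee_rot: [0.489, -0.508, 0.491, 0.511]
ft_force: [0.4, -0.9, -0.8]
opening: 43.9
```

Run:
```python
from h import *
s=st(545,103,190,np.pi/2+.072)
cv2.imwrite('pics/s1.png',camera('side')[:,:,::-1])
```

```text
t 5.05 pos [ 498.7 -253.3  201.2] yawz 1.6091 x [-4.6e-03  3.0e-04 -1.0e+00] F [ 0.4 -0.9 -0.8] op 43.86 q [ 0.46  0.34 -0.04  1.82  0.02  0.99  2.01]
need [ 46.27 356.31 -11.17] dyaw 0.0337 tiltfix [-0.0003 -0.0046 -0.    ]
```

View pics/s1.png

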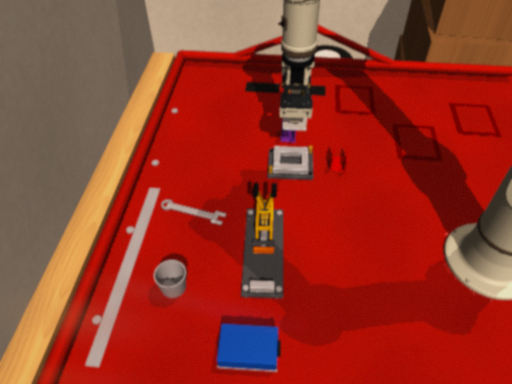

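The die is empty at (290,160) and the bracket hangs in the gripper at (297,118). Now I'll carry it over to the clamp.

Emit:
{"api": "jog_arm", "payload": {
  "increments": [
    [[0.005,0.03,0],[0,-0.004,0.004],-1],
    [[0.005,0.036,0],[0,0,0.004],-1],
    [[0.005,0.036,0],[0,0,0.004],-1],
    [[0.005,0.036,0],[0,0,0.004],-1],
    [[0.005,0.036,0],[0,0,0.004],-1],
    [[0.005,0.036,0],[0,0,0.004],-1],
    [[0.005,0.036,0],[0,0,0.004],-1],
    [[0.005,0.036,0],[0,0,0.004],-1],
    [[0.003,0.03,0],[0,0,0],-1],
    [[0,0.01,0],[0,0,0],-1]
  ]
}}

```text
time_s: 5.93
eef_pos: [537.4, 85.9, 198.1]
ee_rot: [0.482, -0.516, 0.482, 0.519]
ft_force: [-0.4, 0.1, -0.4]
opening: 43.9
```

Run:
```python
from h import *
s=st(545,103,120,np.pi/2+.072)
```

```text
t 5.93 pos [537.4  85.9 198.1] yawz 1.6415 x [-0.0042  0.0024 -1.    ] F [-0.4  0.1 -0.4] op 43.93 q [-0.03  0.32 -0.22  1.85  0.08  0.98  1.37]
need [  7.61  17.13 -78.09] dyaw 0.0013 tiltfix [-0.0024 -0.0042 -0.    ]
```

Emit:
{"api": "jog_arm", "payload": {
  "increments": [
    [[0.006,0.013,-0.01],[-0.002,-0.004,0],-1],
    [[0.001,0.001,-0.025],[0,0,0],-1],
    [[0,0,-0.03],[0,0,0],-1],
    [[0,0,-0.02],[0,0,0],-1],
    [[0,0,0],[0,0,0],-1]
  ]
}}

```text
time_s: 6.35
eef_pos: [543.9, 107.2, 110.3]
ee_rot: [0.48, -0.52, 0.478, 0.52]
ft_force: [-0.7, 0.1, -0.7]
opening: 43.6
```

Run:
```python
from h import *
s=st(545,102,80,np.pi/2+.072)
im=camera('side')[:,:,::-1]
cv2.imwrite('pics/s2.png',cv2.resize(im[150:320,200:330],None,fx=3.5,fy=3.5,interpolation=cv2.INTER_CUBIC))
```

```text
t 6.35 pos [543.9 107.2 110.3] yawz 1.6532 x [ 0.0018  0.0029 -1.    ] F [-0.7  0.1 -0.7] op 43.58 q [-0.07  0.45 -0.21  1.9   0.12  0.8   1.31]
need [  1.08  -5.18 -30.27] dyaw -0.0104 tiltfix [-0.0029  0.0018  0.    ]
```

View pics/s2.png

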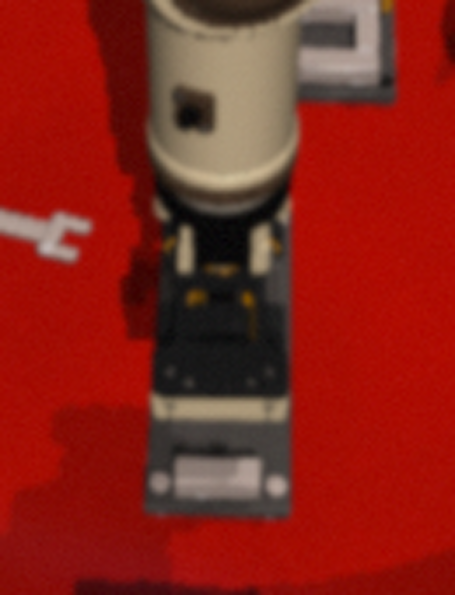

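Emit:
{"api": "jog_arm", "payload": {
  "increments": [
    [[0.001,-0.005,-0.01],[-0.003,0.002,-0.01],-1],
    [[0,0,-0.02],[0,0,0],-1],
    [[0,0,-0.018],[0,0,0],-1],
    [[0,0,-0.008],[0,0,0],-1],
    [[0,0,0],[0,0,0],-1]
  ]
}}

```text
time_s: 6.82
eef_pos: [550.4, 98.9, 58.1]
ee_rot: [-0.485, 0.519, -0.481, -0.514]
ft_force: [-0.6, -0.5, -1.3]
opening: 43.9
```

Run:
```python
from h import *
s=st(545,101,38.5,np.pi/2+.072)
```

```text
t 6.82 pos [550.4  98.9  58.1] yawz 1.6372 x [ 9.2e-03 -6.0e-04 -1.0e+00] F [-0.6 -0.5 -1.3] op 43.87 q [-0.08  0.53 -0.19  1.92  0.15  0.7   1.28]
need [ -5.39   2.08 -19.6 ] dyaw 0.0056 tiltfix [0.0006 0.0092 0.    ]
```

Emit:
{"api": "jog_arm", "payload": {
  "increments": [
    [[-0.005,0.002,-0.004],[0,0.009,0.005],-1],
    [[-0.001,0,-0.007],[0,0,0],-1],
    [[0,0,-0.005],[0,0,0],-1],
    [[0,0,0],[0,0,0],-1]
  ]
}}

```text
time_s: 7.15
eef_pos: [546.5, 100.4, 44.0]
ee_rot: [-0.483, 0.518, -0.481, -0.516]
ft_force: [0.2, -1.1, -1.4]
opening: 43.8
```

Run:
```python
from h import *
s=st(545,101,38.5,np.pi/2+.072)
```

```text
t 7.15 pos [546.5 100.4  44. ] yawz 1.6407 x [ 4.1e-03 -3.0e-04 -1.0e+00] F [ 0.2 -1.1 -1.4] op 43.79 q [-0.09  0.56 -0.18  1.92  0.16  0.67  1.28]
need [-1.45  0.61 -5.51] dyaw 0.0021 tiltfix [0.0003 0.0041 0.    ]
```

Emit:
{"api": "jog_arm", "payload": {
  "increments": [
    [[-0.0015,0.0005,-0.003],[0,0.004,0.002],-1],
    [[0,0,-0.002],[0,0,0],-1],
    [[0,0,-0.0015],[0,0,0],-1],
    [[0,0,0],[0,0,0],-1]
  ]
}}

```text
time_s: 7.48
eef_pos: [545.9, 101.4, 38.1]
ee_rot: [-0.482, 0.518, -0.481, -0.517]
ft_force: [0.2, -0.7, -0.7]
opening: 43.7
```

Run:
```python
from h import *
s=st(545,101,38.5,np.pi/2+.072)
```

```text
t 7.48 pos [545.9 101.4  38.1] yawz 1.6433 x [ 2.e-03  1.e-04 -1.e+00] F [ 0.2 -0.7 -0.7] op 43.73 q [-0.09  0.57 -0.18  1.93  0.16  0.66  1.28]
need [-0.93 -0.37  0.43] dyaw -0.0005 tiltfix [-0.0001  0.002   0.    ]
```

Emit:
{"api": "jog_arm", "payload": {
  "increments": [
    [[0,0,-0.0008],[0,0,0],-1],
    [[0,0,0],[0,0,0],0.0],
    [[0,0,0],[0,0,0],0.3],
    [[0,0,0],[0,0,0],0.7],
    [[0,0,0],[0,0,0],0.7],
    [[0,0,0],[0,0,0],0.7]
  ]
}}

```text
time_s: 7.98
eef_pos: [547.2, 101.7, 38.8]
ee_rot: [-0.483, 0.519, -0.48, -0.517]
ft_force: [0.3, 0.1, 0.3]
opening: 68.1
```

Run:
```python
from h import *
s=st(545,101,38.5,np.pi/2+.072)
cv2.imwrite('pics/w4.png',camera('wrist')[:,:,::-1])
```

```text
t 7.98 pos [547.2 101.7  38.8] yawz 1.6434 x [ 4.6e-03  5.0e-04 -1.0e+00] F [0.3 0.1 0.3] op 68.14 q [-0.09  0.56 -0.18  1.92  0.16  0.66  1.28]
need [-2.25 -0.74 -0.3 ] dyaw -0.0006 tiltfix [-0.0005  0.0046  0.    ]
```

View pics/w4.png

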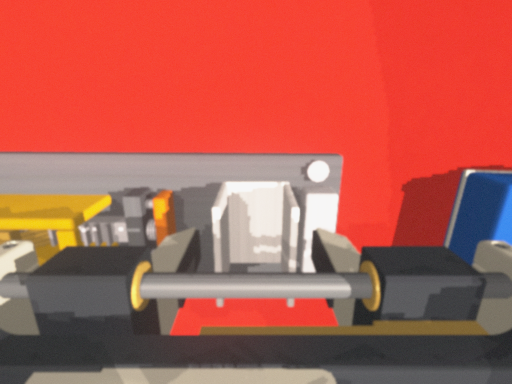

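Emit:
{"api": "jog_arm", "payload": {
  "increments": [
    [[0,0,0.02],[0,0.004,0],0.7],
    [[0,0,0.035],[0,0,0],0.7],
    [[0,0,0.035],[0,0,0],0.8],
    [[0,0,0.035],[0,0,0],1],
    [[0,0,0.015],[0,0,-0.06],1],
    [[0,0,0.005],[0,0,-0.11],1],
    [[0,0,0],[0,0,-0.12],1]
  ]
}}

```text
time_s: 8.62
eef_pos: [543.7, 101.3, 188.7]
ee_rot: [0.552, -0.439, 0.553, 0.443]
ft_force: [-0.1, 0.8, 0.7]
opening: 91.8
```

Run:
```python
from h import *
s=st(556.5,-67,180,.072)
im=camera('side')[:,:,::-1]
cv2.imwrite('pics/s3.png',cv2.resize(im[170:310,215:315],None,fx=4,fy=4,interpolation=cv2.INTER_CUBIC))
im=camera('scene')[:,:,::-1]
cv2.imwrite('pics/sc3.png',cv2.resize(im[145:225,225:325],None,fx=6,fy=6,interpolation=cv2.INTER_CUBIC))
```

```text
t 8.62 pos [543.7 101.3 188.7] yawz 1.3465 x [-0.0047  0.0043 -1.    ] F [-0.1  0.8  0.7] op 91.77 q [-0.09  0.35 -0.17  1.84  0.06  0.97  1.06]
need [  12.76 -168.28   -8.73] dyaw -1.2745 tiltfix [-0.0043 -0.0047 -0.    ]
```

View pics/s3.png

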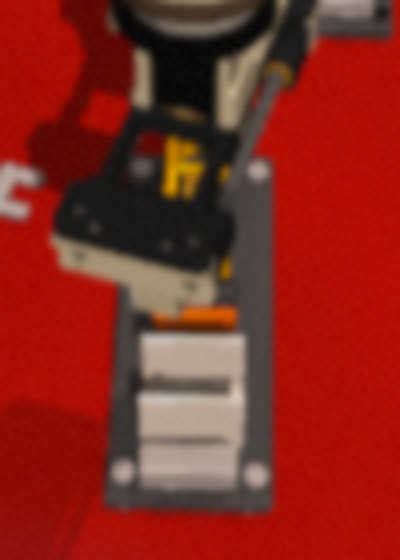

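View pics/sc3.png

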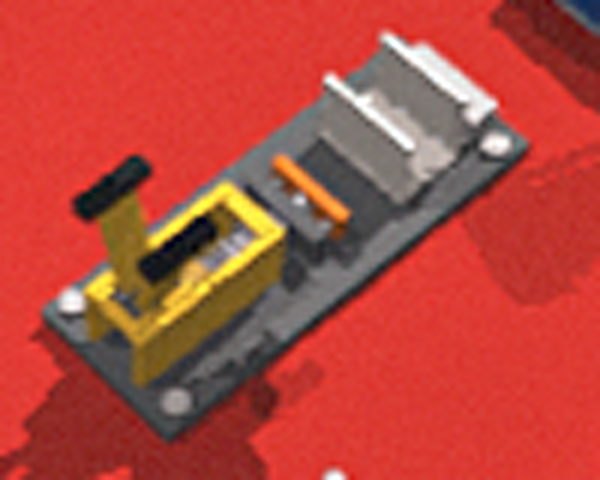

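Emit:
{"api": "jog_arm", "payload": {
  "increments": [
    [[0.001,-0.015,0],[-0.004,-0.004,-0.12],1],
    [[0.001,-0.016,0],[0,0,-0.12],1],
    [[0.001,-0.016,0],[0,0,-0.12],1],
    [[0.001,-0.016,0],[0,0,-0.12],1],
    [[0.001,-0.016,0],[0,0,-0.12],1],
    [[0.001,-0.016,0],[0,0,-0.12],1],
    [[0.001,-0.016,0],[0,0,-0.12],1],
    [[0.001,-0.016,0],[0,0,-0.12],1],
    [[0.001,-0.016,0],[0,0,-0.12],1],
    [[0.001,-0.012,0],[0,0,-0.12],1]
  ]
}}

```text
time_s: 9.55
eef_pos: [546.2, -55.2, 179.7]
ee_rot: [0.701, -0.051, 0.709, 0.057]
ft_force: [-0.3, 0.2, -0.8]
opening: 91.7
```

Run:
```python
from h import *
s=st(556.5,-67,180,.072)
```

```text
t 9.55 pos [546.2 -55.2 179.7] yawz 0.152 x [-0.0123  0.0076 -0.9999] F [-0.3  0.2 -0.8] op 91.69 q [-0.04  0.35  0.12  1.86 -0.06  0.95  0.26]
need [ 10.27 -11.79   0.34] dyaw -0.08 tiltfix [-0.0076 -0.0123 -0.    ]
```

Emit:
{"api": "jog_arm", "payload": {
  "increments": [
    [[0.01,-0.011,0],[-0.008,-0.012,-0.06],1],
    [[0.001,-0.002,0],[0,0,0],1],
    [[0,0,0],[0,0,0],1]
  ]
}}

```text
time_s: 9.8
eef_pos: [555.0, -72.7, 176.9]
ee_rot: [0.704, -0.033, 0.708, 0.032]
ft_force: [0.0, 0.2, -0.4]
opening: 92.0
```

Run:
```python
from h import *
s=st(556.5,-67,180,.072); np.save('w5.npy',s,allow_pickle=True)
cv2.imwrite('pics/w5.png',camera('wrist')[:,:,::-1])
```

```text
t 9.8 pos [555.  -72.7 176.9] yawz 0.0912 x [-0.0056 -0.0023 -1.    ] F [ 0.   0.2 -0.4] op 92.03 q [-0.03  0.37  0.14  1.84 -0.06  0.94  0.22]
need [1.53 5.71 3.08] dyaw -0.0192 tiltfix [ 0.0023 -0.0056  0.    ]
```

View pics/w5.png

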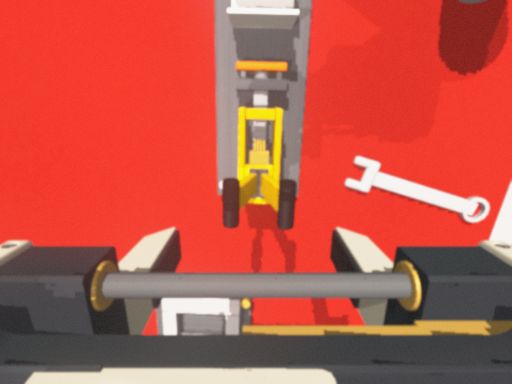

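Run:
```python
from h import *
s=np.load('w5.npy',allow_pickle=True).item(); C=cam('wrist',s)
for u in [(231,203),(287,203)]: print(unp(C,u,118).round(1))
```

```text
[535.5 -70.7 118. ]
[580.3 -66.4 118. ]
```

Emit:
{"api": "jog_arm", "payload": {
  "increments": [
    [[0.002,0.005,-0.01],[0.002,-0.006,-0.019],1],
    [[0,0,-0.025],[0,0,0],1],
    [[0,0,-0.015],[0,0,0],1],
    [[0,0,0],[0,0,0],1]
  ]
}}

```text
time_s: 10.18
eef_pos: [556.6, -62.7, 125.7]
ee_rot: [0.707, -0.031, 0.706, 0.033]
ft_force: [-0.7, -1.3, -0.1]
opening: 91.8
```

Run:
```python
from h import *
s=st(556.5,-67,100,.072)
```

```text
t 10.18 pos [556.6 -62.7 125.7] yawz 0.0895 x [ 8.0e-04  2.9e-03 -1.0e+00] F [-0.7 -1.3 -0.1] op 91.76 q [-0.03  0.43  0.12  1.88 -0.07  0.83  0.22]
need [ -0.13  -4.29 -25.68] dyaw -0.0175 tiltfix [-0.0029  0.0008  0.    ]
```

Emit:
{"api": "jog_arm", "payload": {
  "increments": [
    [[0.001,-0.004,-0.01],[-0.002,0,-0.018],1],
    [[0,0,-0.012],[0,0,0],1],
    [[0,0,-0.002],[0,0,0],1],
    [[0,0,0],[0,0,0],0.4],
    [[0,0,0],[0,0,0],0.4],
    [[0,0,0],[0,0,0],0.4]
  ]
}}

```text
time_s: 10.68
eef_pos: [557.6, -64.4, 100.4]
ee_rot: [0.707, -0.027, 0.707, 0.029]
ft_force: [0.3, -0.2, -0.6]
opening: 76.2
```

Run:
```python
from h import *
s=st(557.3,-67.5,100,.072)
cv2.imwrite('pics/w6.png',camera('wrist')[:,:,::-1])
```

```text
t 10.68 pos [557.6 -64.4 100.4] yawz 0.0787 x [-2.0e-04  2.3e-03 -1.0e+00] F [ 0.3 -0.2 -0.6] op 76.22 q [-0.03  0.47  0.12  1.89 -0.08  0.78  0.22]
need [-0.27 -3.05 -0.36] dyaw -0.0067 tiltfix [-0.0023 -0.0002 -0.    ]
```

View pics/w6.png

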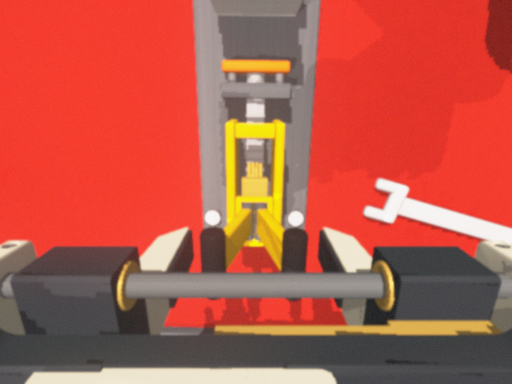

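Emit:
{"api": "jog_arm", "payload": {
  "increments": [
    [[0,-0.003,0],[0,0,-0.006],-0.4],
    [[0,0,0],[0,0,0],-0.4],
    [[0,0,0],[0,0,0],-0.4],
    [[0,0,0],[0,0,0],-0.4],
    [[0,0,0],[0,0,0],-0.4],
    [[0,0,0],[0,0,0],-0.4],
    [[0,0,0],[0,0,0],-0.4],
    [[0,0,0],[0,0,0],-0.4],
    [[0,0,0],[0,0,0],-0.42],
    [[0,0,0],[0,0,0],-0.42]
  ]
}}

```text
time_s: 11.57
eef_pos: [556.7, -68.1, 104.9]
ee_rot: [0.707, -0.024, 0.707, 0.026]
ft_force: [-1.1, 0.9, 1.8]
opening: 27.2
```

Run:
```python
from h import *
s=st(557.3,-67.5,100,.072); np.save('w7.npy',s,allow_pickle=True)
cv2.imwrite('pics/w7.png',camera('wrist')[:,:,::-1])
```

```text
t 11.57 pos [556.7 -68.1 104.9] yawz 0.0714 x [-4.0e-04  3.3e-03 -1.0e+00] F [-1.1  0.9  1.8] op 27.16 q [-0.02  0.46  0.13  1.89 -0.08  0.79  0.22]
need [ 0.62  0.65 -4.91] dyaw 0.0006 tiltfix [-0.0033 -0.0004 -0.    ]
```

View pics/w7.png

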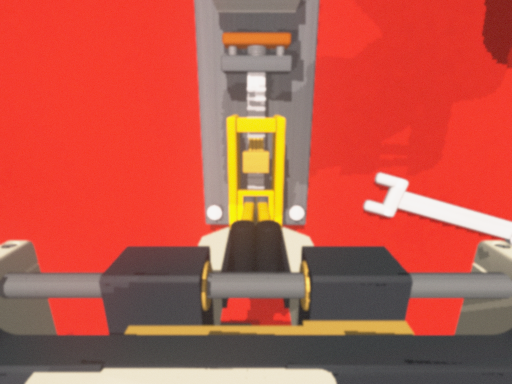

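Emit:
{"api": "jog_arm", "payload": {
  "increments": [
    [[0,0,0],[0,0,0],0.42],
    [[0,0,0],[0,0,0],0.42],
    [[0,0,0],[0,0,0],0.42],
    [[0,0,0],[0,0,0],0.42],
    [[0,0,0],[0,0,0],0.42],
    [[0,0,0],[0,0,0],0.42],
    [[0.001,0.001,-0.004],[0,0,0],0.42],
    [[0,0,0],[0,0,0],0.42]
  ]
}}

```text
time_s: 12.28
eef_pos: [558.4, -67.5, 99.7]
ee_rot: [0.707, -0.024, 0.706, 0.026]
ft_force: [0.3, -0.0, 0.2]
opening: 64.9
```

Run:
```python
from h import *
s=st(557.3,-67.5,100,.072); np.save('w8.npy',s,allow_pickle=True)
cv2.imwrite('pics/w8.png',camera('wrist')[:,:,::-1])
```

```text
t 12.28 pos [558.4 -67.5  99.7] yawz 0.0707 x [ 5.0e-04  2.7e-03 -1.0e+00] F [ 0.3 -0.   0.2] op 64.93 q [-0.02  0.47  0.12  1.89 -0.08  0.78  0.22]
need [-1.06  0.01  0.33] dyaw 0.0013 tiltfix [-0.0027  0.0005  0.    ]
```

View pics/w8.png

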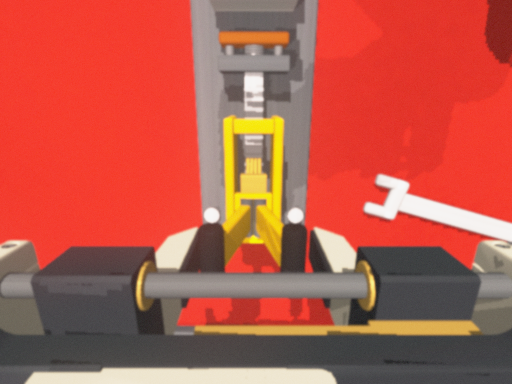

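```bash
cat >> h.py <<'E'
O=np.array([551.3,18.3]); A=.0725
def cy(P): # clamp frame
    d=P[:2]-O; return np.array([np.cos(A)*d[0]+np.sin(A)*d[1], -np.sin(A)*d[0]+np.cos(A)*d[1]])
def orow(im,u0,u1):
    "orange rows (top,bottom) of face at cols u0..u1"
    h=im.astype(int); m=(h[:,:,0]>150)&(h[:,:,1]>60)&(h[:,:,1]<170)&(h[:,:,2]<70)&(h[:,:,0]-h[:,:,1]>60)
    c=m[:130,u0:u1].mean(1); r=np.where(c>.5)[0]; return (r.min(),r.max()+1) if len(r) else None
E
python3 - <<'E'
from h import *
for n,c in [('w5',(245,280)),('w7',(235,280)),('w8',(235,280))]:
    im=cv2.imread(f'pics/{n}.png')[:,:,::-1]; s=np.load(n+'.npy',allow_pickle=True).item(); C=cam('wrist',s)
    r=orow(im,*c); print(n,r,[im[int(k),258] for k in (30,36,40,66)], end=' ')
    if r: print(cy(unp(C,(np.mean(c),r[0]-.5),34)),cy(unp(C,(np.mean(c),r[1]-.5),34)))
E
```

```text
w5 (np.int64(62), np.int64(71)) [array([115, 105, 104], dtype=uint8), array([118, 107, 105], dtype=uint8), array([114, 104, 101], dtype=uint8), array([247, 189,  48], dtype=uint8)] [ 1.46844809 27.07314821] [ 1.68272214 19.09228867]
w7 (np.int64(33), np.int64(45)) [array([93, 84, 82], dtype=uint8), array([229, 129,  50], dtype=uint8), array([227, 123,  45], dtype=uint8), array([157, 148, 148], dtype=uint8)] [ 1.41552533 42.257882  ] [ 1.4280653  34.54808121]
w8 (np.int64(32), np.int64(44)) [array([115,  87,  81], dtype=uint8), array([228, 126,  44], dtype=uint8), array([225, 122,  47], dtype=uint8), array([153, 145, 144], dtype=uint8)] [ 3.24677917 42.25032898] [ 3.25415256 34.73411827]
```

Emit:
{"api": "jog_arm", "payload": {
  "increments": [
    [[-0.001,0,0],[0,0,0],-0.42],
    [[0,0,0],[0,0,0],-0.42],
    [[0,0,0],[0,0,0],-0.42],
    [[0,0,0],[0,0,0],-0.42],
    [[0,0,0],[0,0,0],-0.42],
    [[0,0,0],[0,0,0],-0.42],
    [[0,0,0],[0,0,0],-0.42],
    [[0,0,0],[0,0,0],-0.42]
  ]
}}

```text
time_s: 13.0
eef_pos: [556.7, -67.9, 103.2]
ee_rot: [0.707, -0.024, 0.707, 0.026]
ft_force: [-0.9, 0.0, -0.4]
opening: 27.3
```

Emit:
{"api": "jog_arm", "payload": {
  "increments": [
    [[0,0,0],[0,0,0],0.42],
    [[0,0,0],[0,0,0],0.42],
    [[0,0,0],[0,0,0],0.42],
    [[0,0,0],[0,0,0],0.42],
    [[0,0,0],[0,0,0],0.42],
    [[0,0,0],[0,0,0],0.42],
    [[0.001,0.001,-0.004],[0,0,0],0.42],
    [[0,0,0],[0,0,0],0.42]
  ]
}}

```text
time_s: 13.67
eef_pos: [558.2, -66.8, 97.8]
ee_rot: [0.707, -0.024, 0.706, 0.026]
ft_force: [-0.3, -0.2, 0.2]
opening: 65.0
```

Run:
```python
from h import *
s=st(557.3,-67.5,100,.072); np.save('w9.npy',s,allow_pickle=True)
im=camera('wrist')
cv2.imwrite('pics/w9.png',im[:,:,::-1]); C=cam('wrist',s)
r=orow(im,235,280); print(r)
if r: print(cy(unp(C,(257,r[0]-.5),34)),cy(unp(C,(257,r[1]-.5),34)))
```

```text
t 13.67 pos [558.2 -66.8  97.8] yawz 0.0701 x [ 6.0e-04  2.8e-03 -1.0e+00] F [-0.3 -0.2  0.2] op 65.01 q [-0.03  0.48  0.12  1.89 -0.08  0.78  0.22]
need [-0.92 -0.66  2.18] dyaw 0.0019 tiltfix [-0.0028  0.0006  0.    ]
(np.int64(9), np.int64(22))
[ 2.89789783 56.3845262 ] [ 2.89678856 48.64084835]
```

View pics/w9.png

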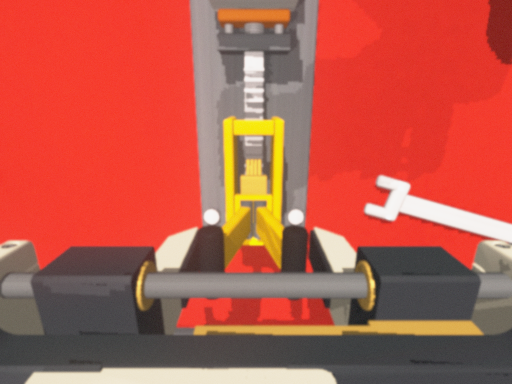

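Emit:
{"api": "jog_arm", "payload": {
  "increments": [
    [[-0.001,0.003,0.001],[0.08,0,0],0.42],
    [[0,0.004,0.001],[0.08,0,0],0.42],
    [[0,0.003,0],[0.02,0,0],0.42],
    [[0,0,0],[0,0,0],0.42]
  ]
}}

```text
time_s: 14.05
eef_pos: [558.5, -53.1, 100.6]
ee_rot: [0.707, 0.04, 0.7, 0.094]
ft_force: [-1.1, 0.1, 0.0]
opening: 65.3
```

Run:
```python
from h import *
s=st(557.3,-57.5,100,.072); np.save('w10.npy',s,allow_pickle=True)
im=camera('wrist')
cv2.imwrite('pics/w10.png',im[:,:,::-1]); C=cam('wrist',s)
r=orow(im,235,280); print(r)
if r: print(cy(unp(C,(257,r[0]-.5),34)),cy(unp(C,(257,r[1]-.5),34)))
```

```text
t 14.05 pos [558.5 -53.1 100.6] yawz 0.0746 x [ 0.0023  0.1884 -0.9821] F [-1.1  0.1  0. ] op 65.28 q [ 0.15  0.49  0.02  1.87 -0.27  0.83  0.43]
need [-1.24 -4.4  -0.55] dyaw -0.0026 tiltfix [-0.1884  0.0023  0.    ]
(np.int64(61), np.int64(71))
[ 4.8168708  55.74944634] [ 4.84222865 48.18535252]
```

View pics/w10.png

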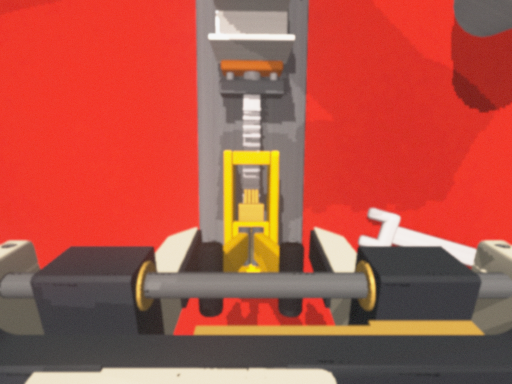

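Emit:
{"api": "jog_arm", "payload": {
  "increments": [
    [[-0.001,-0.004,0],[0,0,0],0.2],
    [[0,0,0],[0,0,0],0.0],
    [[0,0,0],[0,0,0],-0.13],
    [[0,0,0],[0,0,0],-0.13],
    [[0,0,0],[0,0,0],-0.13],
    [[0,0,0],[0,0,0],-0.13],
    [[0,0,0],[0,0,0],-0.13]
  ]
}}

```text
time_s: 14.68
eef_pos: [556.2, -57.4, 102.1]
ee_rot: [0.706, 0.035, 0.701, 0.092]
ft_force: [-1.1, -1.3, 0.6]
opening: 40.4
```

```bash
cat > look.py <<'E'
import sys
from h import *
s=st(557.3,-57.5,100,.072); n=sys.argv[1]
im=camera('wrist'); C=cam('wrist',s)
cv2.imwrite(f'pics/{n}.png',cv2.resize(im[0:130,180:330,::-1],None,fx=4.6,fy=4.6,interpolation=cv2.INTER_CUBIC))
r=orow(im,235,275); print(r)
if r: print(cy(unp(C,(255,r[0]-.5),34)),cy(unp(C,(255,r[1]-.5),34)))
E
python3 look.py w11
```

```text
t 14.68 pos [556.2 -57.4 102.1] yawz 0.0793 x [-2.000e-04  1.785e-01 -9.839e-01] F [-1.1 -1.3  0.6] op 40.39 q [ 0.15  0.49  0.03  1.87 -0.26  0.83  0.43]
need [ 1.08 -0.06 -2.15] dyaw -0.0073 tiltfix [-0.1785 -0.0002 -0.    ]
(np.int64(45), np.int64(55))
[-0.20731394 62.96657583] [-0.1542706  55.51796513]
```

View pics/w11.png

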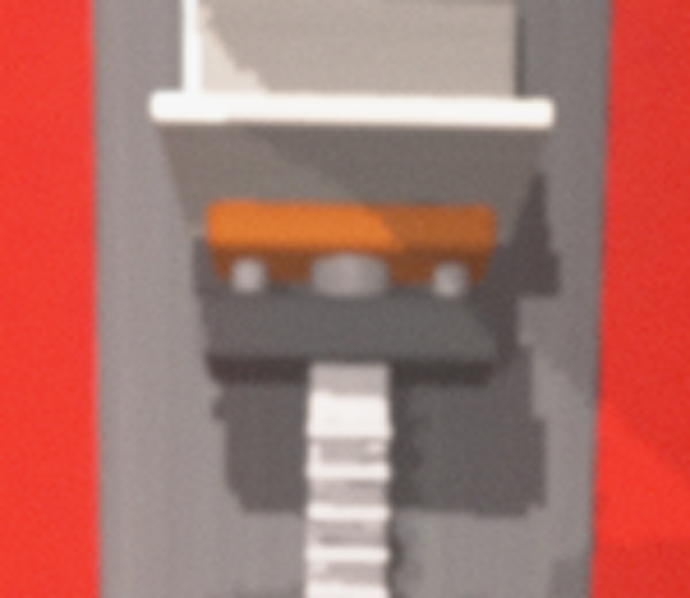

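Emit:
{"api": "jog_arm", "payload": {
  "increments": [
    [[0.001,0,0],[0,0,0],-0.2],
    [[0,0,0],[0,0,0],-0.26],
    [[0,0,0],[0,0,0],-0.26],
    [[0,0,0],[0,0,0],-0.26]
  ]
}}

```text
time_s: 15.07
eef_pos: [556.2, -57.4, 102.6]
ee_rot: [0.705, 0.035, 0.702, 0.092]
ft_force: [-2.0, -1.1, 1.6]
opening: 33.9
```

```bash
python3 look.py w12
```

```text
t 15.07 pos [556.2 -57.4 102.6] yawz 0.0802 x [-0.0028  0.1781 -0.984 ] F [-2.  -1.1  1.6] op 33.95 q [ 0.15  0.49  0.03  1.87 -0.26  0.84  0.43]
need [ 1.11 -0.07 -2.57] dyaw -0.0082 tiltfix [-0.1781 -0.0028 -0.    ]
(np.int64(41), np.int64(51))
[-0.55621917 66.06695899] [-0.49675448 58.63288609]
```

View pics/w12.png

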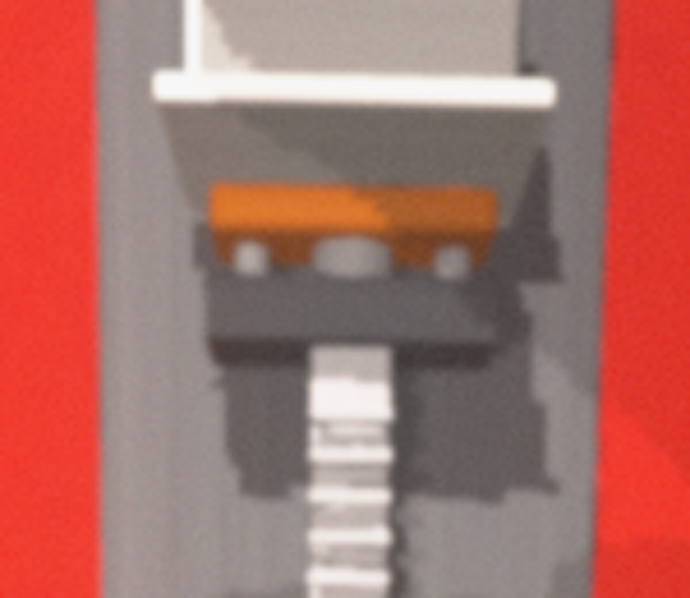

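Emit:
{"api": "jog_arm", "payload": {
  "increments": [
    [[0.001,0,0],[0,0,0],-0.33],
    [[0,0,0],[0,0,0],-0.42],
    [[0,0,0],[0,0,0],-0.42],
    [[0,0,0],[0,0,0],-0.42]
  ]
}}

```text
time_s: 15.45
eef_pos: [556.1, -57.4, 102.9]
ee_rot: [0.704, 0.035, 0.703, 0.092]
ft_force: [-2.7, -1.9, 2.3]
opening: 26.9
```

```bash
python3 look.py w13
```

```text
t 15.45 pos [556.1 -57.4 102.9] yawz 0.0802 x [-0.0053  0.1787 -0.9839] F [-2.7 -1.9  2.3] op 26.95 q [ 0.15  0.49  0.03  1.87 -0.26  0.84  0.43]
need [ 1.2  -0.12 -2.92] dyaw -0.0082 tiltfix [-0.1787 -0.0053 -0.    ]
(np.int64(40), np.int64(49))
[-0.83410884 67.09577971] [-0.77997316 60.39882739]
```

View pics/w13.png

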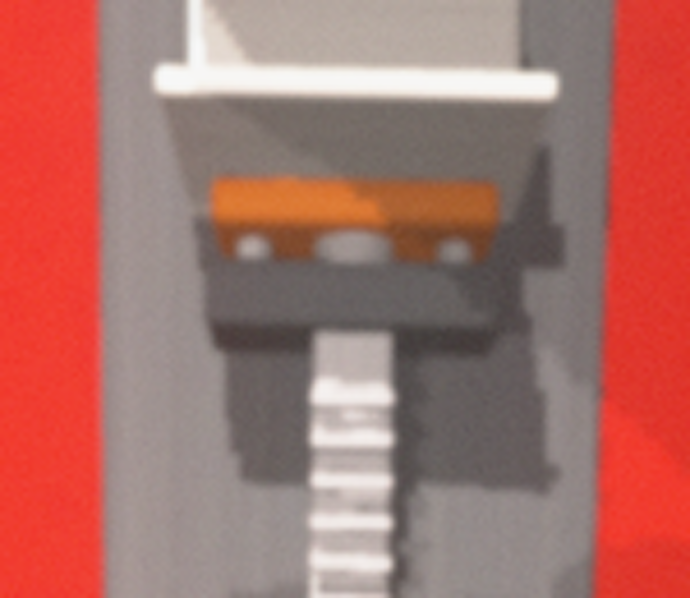

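Emit:
{"api": "jog_arm", "payload": {
  "increments": [
    [[0.001,0,0],[0,0,0],0.42],
    [[0,0,0],[0,0,0],0.42],
    [[0,0,0],[0,0,0],0.42],
    [[0,0,0],[0,0,0],0.42],
    [[0,0,0],[0,0,0],0.42],
    [[0,0,0],[0,0,0],0.42],
    [[0,0,-0.002],[0,0,0],0.42],
    [[0,0,0],[0,0,0],0.42]
  ]
}}

```text
time_s: 16.17
eef_pos: [557.4, -55.3, 99.0]
ee_rot: [0.704, 0.035, 0.703, 0.093]
ft_force: [-0.3, -0.0, 0.3]
opening: 64.8
```

```bash
python3 look.py w14
```

```text
t 16.17 pos [557.4 -55.3  99. ] yawz 0.0817 x [-0.0062  0.1804 -0.9836] F [-0.3 -0.   0.3] op 64.82 q [ 0.15  0.5   0.03  1.87 -0.26  0.83  0.43]
need [-0.05 -2.22  0.96] dyaw -0.0097 tiltfix [-0.1804 -0.0062 -0.    ]
(np.int64(41), np.int64(51))
[ 0.31877193 67.1074002 ] [ 0.38899231 59.76542236]
```

View pics/w14.png

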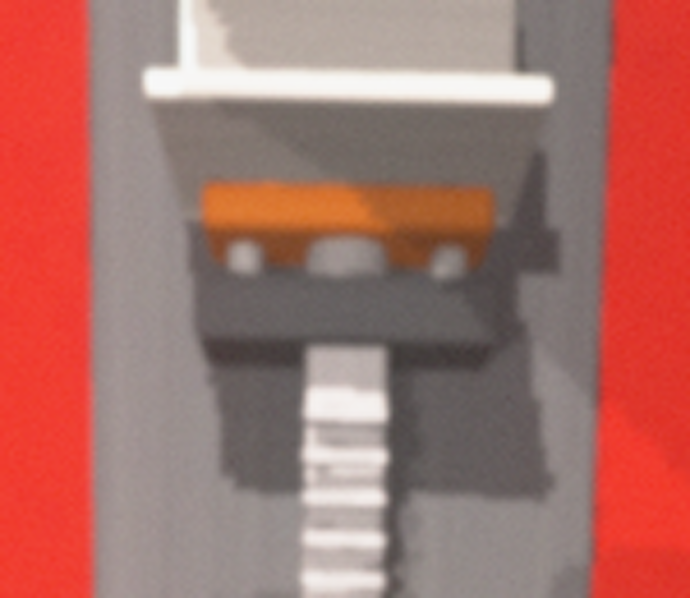

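Emit:
{"api": "jog_arm", "payload": {
  "increments": [
    [[0,-0.002,0.001],[0,0,0],0.3],
    [[0,0,0],[0,0,0],0.25],
    [[0,0,0],[0,0,0],0.2],
    [[0,0,0],[0,0,0],0.18],
    [[0,0,0],[0,0,0],0.15],
    [[0,0,0],[0,0,0],0.15],
    [[0,0,0],[0,0,0],0.15]
  ]
}}

```text
time_s: 16.8
eef_pos: [556.1, -56.8, 101.0]
ee_rot: [0.703, 0.035, 0.704, 0.094]
ft_force: [-2.8, 0.0, 0.7]
opening: 52.6
```

```bash
python3 look.py w15
```

```text
t 16.8 pos [556.1 -56.8 101. ] yawz 0.0826 x [-0.0085  0.1816 -0.9833] F [-2.8  0.   0.7] op 52.57 q [ 0.15  0.49  0.03  1.86 -0.26  0.84  0.43]
need [ 1.22 -0.7  -1.05] dyaw -0.0106 tiltfix [-0.1816 -0.0085 -0.    ]
(np.int64(40), np.int64(50))
[-1.32825785 67.35101413] [-1.25123944 59.94262325]
```

View pics/w15.png

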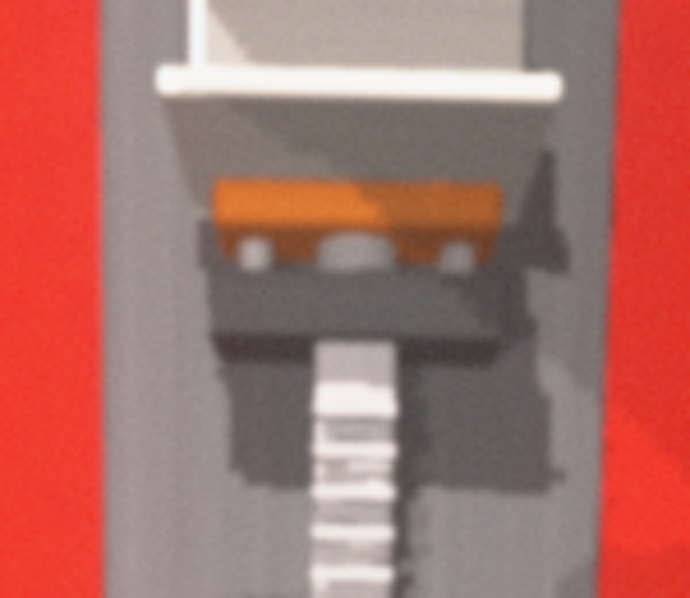

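```bash
cat >> h.py <<'E'
def edges(crop):
    "crop: RGB, zoom 4.6 from rows 0:130, cols 180:330. returns raw rows of orange front edge and plate rear/rod edge"
    c=crop.astype(float)
    sat=(c[:,:,0]-c[:,:,2])[:, 240:360].mean(1); 
    k=130+np.argmax(np.diff(cv2.GaussianBlur(sat.reshape(-1,1),(1,9),0).ravel())[130:240])
    p=c[:,330:378].mean((1,2)); g=np.diff(cv2.GaussianBlur(p.reshape(-1,1),(1,9),0).ravel()); 
    j=290+np.argmax(g[290:365])
    def par(f,i): a,b,d=f[i-1],f[i],f[i+1]; return i+.5*(a-d)/(a-2*b+d)
    gs=np.diff(cv2.GaussianBlur(sat.reshape(-1,1),(1,9),0).ravel())
    return (par(gs,k)+1)/4.6-.5,(par(g,j)+1)/4.6-.5
E
sed -i "s/^r=orow.*/np.save(n+'.npy',s,allow_pickle=True); e=edges(cv2.imread(f'pics\/{n}.png')[:,:,::-1]); a=cy(unp(C,(255,e[0]),34))[1]; b=cy(unp(C,(255,e[1]),34))[1]; print('edges',e,'front',a,'rear',b,'diff',a-b); sys.exit()/" look.py
python3 - <<'E'
from h import *
for n in ['w11','w12','w13','w14','w15']:
    e=edges(cv2.imread(f'pics/{n}.png')[:,:,::-1]); print(n,np.round(e,2),round(e[1]-e[0],2))
E
```

```text
w11 [43.79 78.88] 35.09
w12 [39.91 74.91] 35.0
w13 [38.43 71.86] 33.43
w14 [39.68 74.96] 35.28
w15 [38.96 73.95] 34.99
```

Emit:
{"api": "jog_arm", "payload": {
  "increments": [
    [[0.001,0,0],[0,0,0],0.13],
    [[0,0,0],[0,0,0],0.11],
    [[0,0,0],[0,0,0],0.1],
    [[0,0,0],[0,0,0],0.1],
    [[0,0,0],[0,0,0],0.1]
  ]
}}

```text
time_s: 17.27
eef_pos: [556.1, -56.8, 101.0]
ee_rot: [0.702, 0.036, 0.705, 0.094]
ft_force: [-3.6, -0.4, 2.3]
opening: 50.4
```

```bash
python3 look.py w16
```

```text
t 17.27 pos [556.1 -56.8 101. ] yawz 0.0825 x [-0.0107  0.1819 -0.9833] F [-3.6 -0.4  2.3] op 50.45 q [ 0.15  0.49  0.03  1.86 -0.26  0.84  0.43]
need [ 1.22 -0.66 -1.  ] dyaw -0.0105 tiltfix [-0.1819 -0.0107 -0.    ]
edges (np.float64(38.994321228966626), np.float64(73.93033017325925)) front 67.72466651553218 rear 41.572634337531504 diff 26.152032178000674
```

Emit:
{"api": "jog_arm", "payload": {
  "increments": [
    [[0,0,0],[0,0,0],0.08],
    [[0,0,0],[0,0,0],0.06],
    [[0,0,0],[0,0,0],0.05],
    [[0,0,0],[0,0,0],0.05],
    [[0,0,0],[0,0,0],0.05]
  ]
}}

```text
time_s: 17.73
eef_pos: [556.1, -56.9, 101.2]
ee_rot: [0.702, 0.036, 0.705, 0.094]
ft_force: [-3.2, 0.0, 3.0]
opening: 48.4
```

```bash
python3 look.py w17
```

```text
t 17.73 pos [556.1 -56.9 101.2] yawz 0.0825 x [-0.0107  0.182  -0.9832] F [-3.2  0.   3. ] op 48.41 q [ 0.15  0.49  0.03  1.86 -0.26  0.84  0.43]
need [ 1.22 -0.62 -1.23] dyaw -0.0105 tiltfix [-0.182  -0.0107 -0.    ]
edges (np.float64(39.04327009811405), np.float64(73.97338300814256)) front 67.74768134091528 rear 41.57208660808207 diff 26.17559473283321
```

Emit:
{"api": "jog_arm", "payload": {
  "increments": [
    [[0,0,0],[0,0,0],0.03],
    [[0,0,0],[0,0,0],0.01],
    [[0,0,0],[0,0,0],0.0],
    [[0,0,0],[0,0,0],0.0],
    [[0,0,0],[0,0,0],0.0]
  ]
}}

```text
time_s: 18.2
eef_pos: [556.1, -56.9, 101.4]
ee_rot: [0.702, 0.036, 0.705, 0.094]
ft_force: [-3.6, -0.0, 2.5]
opening: 46.2
```

```bash
python3 look.py w18
```

```text
t 18.2 pos [556.1 -56.9 101.4] yawz 0.0824 x [-0.0106  0.182  -0.9832] F [-3.6 -0.   2.5] op 46.25 q [ 0.15  0.49  0.03  1.86 -0.26  0.84  0.43]
need [ 1.23 -0.58 -1.35] dyaw -0.0104 tiltfix [-0.182  -0.0106 -0.    ]
edges (np.float64(39.08321215646358), np.float64(73.94312637495685)) front 67.72582228051274 rear 41.589640766764056 diff 26.13618151374869
```

Emit:
{"api": "jog_arm", "payload": {
  "increments": [
    [[0,0,0],[0,0,0],-0.02],
    [[0,0,0],[0,0,0],-0.04],
    [[0,0,0],[0,0,0],-0.04],
    [[0,0,0],[0,0,0],-0.04]
  ]
}}

```text
time_s: 18.58
eef_pos: [556.1, -56.9, 101.6]
ee_rot: [0.702, 0.036, 0.705, 0.094]
ft_force: [-3.9, -0.7, 4.2]
opening: 43.9
```

```bash
python3 look.py w19
```

```text
t 18.58 pos [556.1 -56.9 101.6] yawz 0.0824 x [-0.0106  0.1821 -0.9832] F [-3.9 -0.7  4.2] op 43.87 q [ 0.15  0.49  0.03  1.86 -0.26  0.84  0.43]
need [ 1.25 -0.61 -1.6 ] dyaw -0.0104 tiltfix [-0.1821 -0.0106 -0.    ]
edges (np.float64(39.14696660474872), np.float64(73.87679067792763)) front 67.81709039780289 rear 41.748872528476085 diff 26.0682178693268
```

Emit:
{"api": "jog_arm", "payload": {
  "increments": [
    [[0,0,0],[0,0,0],-0.06],
    [[0,0,0],[0,0,0],-0.08],
    [[0,0,0],[0,0,0],-0.08],
    [[0,0,0],[0,0,0],-0.08]
  ]
}}

```text
time_s: 18.97
eef_pos: [556.0, -56.9, 101.8]
ee_rot: [0.702, 0.036, 0.705, 0.094]
ft_force: [-3.5, -0.8, 4.7]
opening: 42.2
```

```bash
python3 look.py w20
```

```text
t 18.97 pos [556.  -56.9 101.8] yawz 0.0825 x [-0.0107  0.1822 -0.9832] F [-3.5 -0.8  4.7] op 42.22 q [ 0.15  0.49  0.03  1.86 -0.26  0.85  0.43]
need [ 1.25 -0.64 -1.83] dyaw -0.0105 tiltfix [-0.1822 -0.0107 -0.    ]
edges (np.float64(39.18224944224953), np.float64(72.9559196081743)) front 67.91788989198203 rear 42.550115426054276 diff 25.367774465927752
```

Emit:
{"api": "jog_arm", "payload": {
  "increments": [
    [[0,0,0],[0,0,0],-0.1],
    [[0,0,0],[0,0,0],-0.12],
    [[0,0,0],[0,0,0],-0.14],
    [[0,0,0],[0,0,0],-0.14],
    [[0,0,0],[0,0,0],-0.14]
  ]
}}

```text
time_s: 19.43
eef_pos: [556.0, -56.9, 102.1]
ee_rot: [0.702, 0.036, 0.705, 0.094]
ft_force: [-3.8, -0.1, 4.0]
opening: 39.7
```

```bash
python3 look.py w21
```

```text
t 19.43 pos [556.  -56.9 102.1] yawz 0.0826 x [-0.0107  0.1823 -0.9832] F [-3.8 -0.1  4. ] op 39.71 q [ 0.15  0.49  0.03  1.86 -0.26  0.85  0.43]
need [ 1.3  -0.61 -2.11] dyaw -0.0106 tiltfix [-0.1823 -0.0107 -0.    ]
edges (np.float64(39.32645946965168), np.float64(71.89976597027396)) front 67.906875687677 rear 43.4190723145732 diff 24.4878033731038
```

View pics/w21.png

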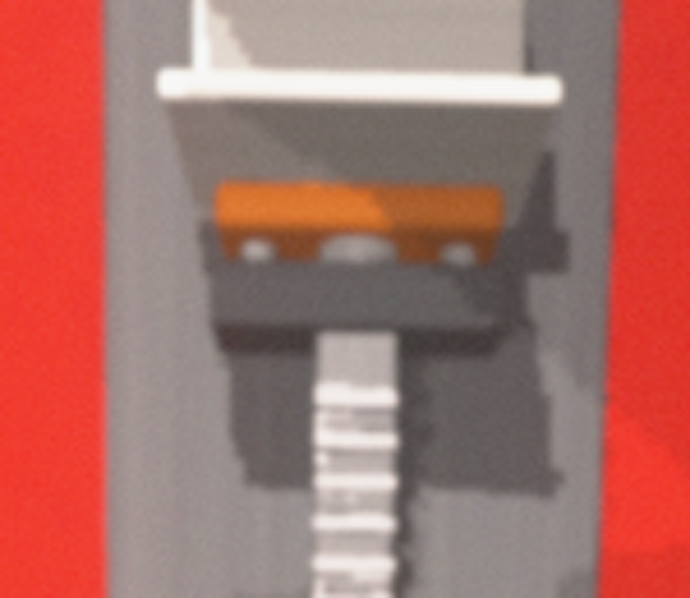

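Emit:
{"api": "jog_arm", "payload": {
  "increments": [
    [[0,0,0],[0,0,0],-0.16],
    [[0,0,0],[0,0,0],-0.18],
    [[0,0,0],[0,0,0],-0.2],
    [[0,0,0],[0,0,0],-0.2],
    [[0,0,0],[0,0,0],-0.2]
  ]
}}

```text
time_s: 19.9
eef_pos: [556.0, -56.9, 102.4]
ee_rot: [0.702, 0.036, 0.705, 0.094]
ft_force: [-3.9, 0.2, 3.7]
opening: 36.8
```

```bash
python3 look.py w22
```

```text
t 19.9 pos [556.  -56.9 102.4] yawz 0.0828 x [-0.0108  0.1824 -0.9832] F [-3.9  0.2  3.7] op 36.81 q [ 0.15  0.49  0.03  1.86 -0.26  0.85  0.43]
need [ 1.31 -0.61 -2.4 ] dyaw -0.0108 tiltfix [-0.1824 -0.0108 -0.    ]
edges (np.float64(39.61902957168558), np.float64(70.88352514207965)) front 67.80891702428605 rear 44.28252878441251 diff 23.526388239873533
```

Emit:
{"api": "jog_arm", "payload": {
  "increments": [
    [[0,0,0],[0,0,0],-0.22],
    [[0,0,0],[0,0,0],-0.24],
    [[0,0,0],[0,0,0],-0.24],
    [[0,0,0],[0,0,0],-0.24],
    [[0,0,0],[0,0,0],-0.24]
  ]
}}

```text
time_s: 20.37
eef_pos: [556.0, -56.9, 102.6]
ee_rot: [0.702, 0.036, 0.705, 0.094]
ft_force: [-4.0, 1.2, 4.5]
opening: 35.0
```

```bash
python3 look.py w23
```

```text
t 20.37 pos [556.  -56.9 102.6] yawz 0.0829 x [-0.0108  0.1824 -0.9832] F [-4.   1.2  4.5] op 35.02 q [ 0.15  0.49  0.03  1.86 -0.26  0.85  0.43]
need [ 1.31 -0.6  -2.57] dyaw -0.0109 tiltfix [-0.1824 -0.0108 -0.    ]
edges (np.float64(39.70855403280663), np.float64(69.91391009519386)) front 67.80289845591273 rear 45.065012686332935 diff 22.73788576957979
```

View pics/w23.png

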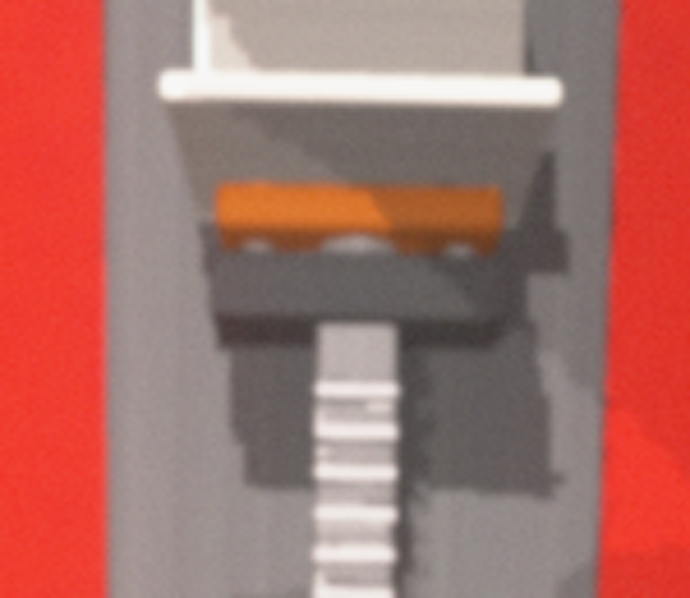

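Emit:
{"api": "jog_arm", "payload": {
  "increments": [
    [[0,0,0],[0,0,0],-0.24],
    [[0,0,0],[0,0,0],-0.24],
    [[0,0,0],[0,0,0],-0.24],
    [[0,0,0],[0,0,0],-0.24],
    [[0,0,0],[0,0,0],-0.24],
    [[0,0,0],[0,0,0],-0.24]
  ]
}}

```text
time_s: 20.92
eef_pos: [556.0, -56.9, 102.5]
ee_rot: [0.702, 0.036, 0.705, 0.094]
ft_force: [-3.2, -0.5, 4.7]
opening: 34.9
```

```bash
python3 look.py w24
python3 - <<'E'
from h import *
a=camera('scene')[145:225,225:325,::-1]; b=camera('side')[180:300,215:315,::-1]
cv2.imwrite('pics/f.png',np.hstack([cv2.resize(a,(500,400),interpolation=2),cv2.resize(b,(333,400),interpolation=2)])[:,:800])
cv2.imwrite('pics/f2.png',camera('side')[:,:,::-1])
E
```

```text
t 20.92 pos [556.  -56.9 102.5] yawz 0.083 x [-0.0109  0.1824 -0.9832] F [-3.2 -0.5  4.7] op 34.85 q [ 0.15  0.49  0.03  1.86 -0.26  0.85  0.43]
need [ 1.35 -0.61 -2.55] dyaw -0.011 tiltfix [-0.1824 -0.0109 -0.    ]
edges (np.float64(39.71636563176303), np.float64(69.87583424319772)) front 67.8065884247588 rear 45.10522850304293 diff 22.70135992171587
```

View pics/f.png

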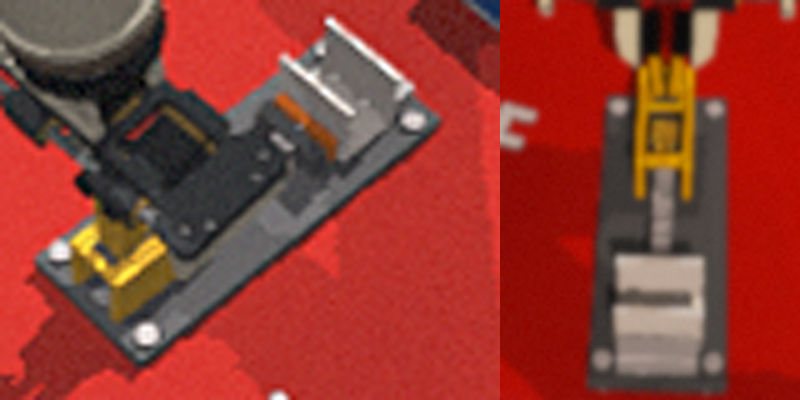

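View pics/f2.png

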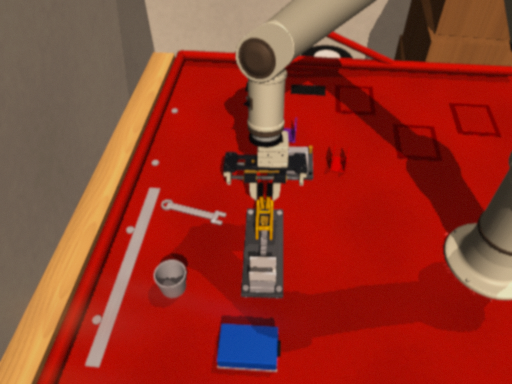

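The bracket stands upright and square against the fixed jaw. The orange face is pressed in about 3.5 mm and holding steady, and the bystanders are in place. Handing in.

```bash
python3 -c "
from workcell import arm
print(arm.sign_off())"
```

```text
the job is handed in; nothing more can be done
None
```

I moved the aluminium bracket from the die to the clamp bed, open side up, and pumped the levers until it sat against the fixed jaw. I then handed the job in at about 21 s with the levers still squeezed. It took three full pumps and one held part-squeeze.

**Last checks:**
- **Bracket:** it stands upright and square in both camera views. It is against the fixed jaw, because the orange face stopped advancing while its spring kept compressing.
- **Spring:** the orange face is pressed in about 3.4–3.7 mm and did not change over the last half second. The grip opening held at 34.9 mm.
- **Bystanders:** the battery pack, wrench and tin look unmoved in the side view.

**Disagreements:**
- **Jaw position:** the wrist camera put the orange face at about 68 mm along the clamp. It should read 71 mm with the bracket against the fixed jaw. I took this as a calibration offset and judged the spring only from the change in the gap between face and plate.
- **Spring slope:** in the final squeeze the spring pressed in about 0.35–0.4 mm per mm of grip closing. The stated lever travel implies about 0.5 mm.
- **Not measured:** I had no direct reading of the contact force on the fixed jaw or on the grips.

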